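Index the welding table and set its brake lever with the setting rod

TASK

Turn the round welding indexer by its upright crank pin, anticlockwise seen from above, until it is fully home against its stop. Then pick up the wooden-handled setting rod and, with the rod and not the fingers, flip the one lever with the T-shaped top in the hooded switch box fully away from you, leaving the other three levers as they are. Finally lay the rod back flat on its rubber mat and leave it; do not shove the tape measure, V-block or magnet about.

Things in the scene. Friction and masses are not known exactly. Their poses are not given: they have to be found in the camera images.
- indexer: Fixed base of the welding indexer, dark steel, 184 mm across; origin at the centre of its underside, on the turning axis; z up. A stop post (14 mm thick, 58 mm high) stands on its rim, 116 mm from the axis in the direction 240 degrees anticlockwise from the base's own x axis.
- indexer_table (a joint): Angle (rad) of the steel table, 210 mm across, top 50 mm high, anticlockwise from above. 1.571 = home, rim lug against the stop post (hard stop). Starts 0 to 0.45, stays where left; about 1.5 N at the pin turns it. In the base's frame the crank pin is toward +y at 0, toward -x at 1.571. A steel tee (146 x 60 mm, top 85 mm high) is bolted mid-table, long side square to the pin's radius.
- crank_top (a point): Centre of the top end of the crank pin, an upright plain round pin of 18 mm diameter, fixed to the turning table 88 mm from its axis. It stands free from 55 mm to 107 mm above the work surface (this point is at 107 mm).
- setting_rod: Setting rod (loose, 60 to 130 g): a wooden square handle 80 x 20 x 20 mm and a straight round steel shank of 8 mm diameter with a round end, 200 mm long in all. Origin at the centre of the handle's underside; its x axis runs along the rod toward the steel tip, z up as it lies. The handle reaches from x = -40 to +40 mm; the shank's axis lies 10 mm above the underside.
- rod_tip (a point): End of the steel shank, at x = 160 mm, z = 10 mm in the rod's frame.
- rod_mat: Flat fixed rubber mat 260 x 100 x 4 mm for the rod; origin at the centre of its underside, long side along its x axis. The rod starts lying along it, tip toward its +x end.
- switch_box: Fixed grey box; origin mid-foot, x axis away from the open front. Spans x -98..65 mm, y +-90. Front wall 97 mm high at x -98..-93; hood over x -30..66, underside 130, top 134 mm high. The gap between them is open: a rod sloping 30 to 50 deg below level reaches the levers. Four levers in a row at x = 0, y = +-19.5, +-58.5 mm (order varies).
- t_lever (a joint): Angle (rad) of the lever with the T-shaped top: near 0 it leans 20 deg toward the open front, at 0.70 (hard stop) 20 deg away. Stays where left; about 1 N near its top moves it. 55 mm long, 8 thick, 10 wide; cross bar at its top 32 wide, 12 high, 10 thick. Pivot at the box's x = 0, 25 mm above the work surface.
- t_lever_top (a point): Middle of the top end of the T-shaped lever, 55 mm from its pivot (77 mm above the work surface at both ends of the swing, 80 mm midway).
- plain_a_lever (a joint): Angle of a plain straight lever (55 mm long, 8 mm thick, 10 mm wide, no cross bar; same pivot height and swing 0 to 0.70 rad): leans toward the open front, to be left so.
- plain_b_lever (a joint): Angle of a second plain lever, also leaning toward the open front, to be left so.
- plain_c_lever (a joint): Angle of a third plain lever, which already leans away (0.70), to be left so.
- plain_a_lever_top (a point): Middle of the top end of plain lever a.
- plain_b_lever_top (a point): Middle of the top end of plain lever b.
- plain_c_lever_top (a point): Middle of the top end of plain lever c.
- v_block: Loose steel V-block 55 x 45 x 36 mm, a bystander; origin at the centre of its underside.
- tape_measure: Loose yellow tape measure 71 x 91 x 34 mm, a bystander; origin at the centre of its underside.
- weld_magnet: Loose red triangular welding magnet 70 x 99 x 15 mm, a bystander; origin at the centre of its underside.

How it is judged (in metres and radians):
On the way, in this order (a step that is already met when the one before it is completed fails the run):
1. the indexer is turned home against its stop (within 4 degrees) while the T lever is still toward the front (value of joint indexer_table above 1.5 rad and value of joint t_lever below 0.2 rad), for 0.2 s.
2. the setting rod is lifted clear of its mat (height (world z) of setting_rod above 0.05 m), for 0.1 s.
3. the T lever is flipped away by the rod, the indexer still home (value of joint t_lever above 0.6 rad and value of joint indexer_table above 1.5 rad and height (world z) of setting_rod above 0.05 m), for 0.1 s.
At the end, for the whole second after the job is handed in: Indexer above 1.50 rad; T lever above 0.60 rad; plain levers a and b below 0.15 rad, c above 0.55 rad; setting rod lying still and flat on its mat, handle centre over the mat, tip within 70 mm of the mat's long centre line (value of joint indexer_table above 1.5 rad and value of joint t_lever above 0.6 rad and value of joint each of plain_a_lever, plain_b_lever below 0.15 rad and value of joint plain_c_lever above 0.55 rad and y of setting_rod in the frame of rod_mat between -0.05 and 0.05 m and x of setting_rod in the frame of rod_mat between -0.13 and 0.13 m and y of rod_tip in the frame of rod_mat between -0.07 and 0.07 m and z of rod_tip in the frame of rod_mat below 0.03 m and height (world z) of setting_rod below 0.035 m and linear speed of setting_rod below 0.02 m/s); the robot touches nothing.
It fails at once if the fingers or arm push on the T lever (contact force between any of the fingers, the arm and t_lever above 1 N).
It fails at once if another lever is flipped (value of joint any of plain_a_lever, plain_b_lever above 0.3 rad or value of joint plain_c_lever below 0.4 rad).
It fails at once if a bystander is shoved more than 30 mm (distance of any of v_block, tape_measure, weld_magnet from where it was at the start of the episode above 0.03 m).
It also fails if it takes over 58 s, if anything falls off the work surface, if the arm or the gripper's body presses on something with over 40 N, if the wrist force passes 120 N, or if a joint passes its speed limit or range.

ROBOT

A 6-joint arm with a two-finger parallel gripper is mounted at the origin on a cart in front of the work surface, level with it; the furniture and walls round the work are solid. World frame = base frame: x ahead of the robot, y to its left, z up, the work surface at z = 0. Lengths are in m, angles in degrees, forces in N, time in s.
With the tool pointing down it reaches from about 0.375 to 0.9 m from the base axis. Payload 3.1 kg.
Tool frame: the origin (TCP) lies between the finger pads; the fingertips stand 11 mm ahead of it and the grasp point (between the pads) lies 8 mm behind it; z points along the fingers, y is the direction in which the jaws open and shut (so a half turn about z gives the same grasp; the last joint's range is limited). The gripper opens to 87 mm and grips with 3 to 60 N. Pads are 19 mm wide; open, the fingers measure 117 mm over their backs; the gripper's body (75 mm by 190 mm) begins 51 mm behind the grasp point.
Start: joints at [63.971, 30.224, 82.088, -0, 67.689, -10.227], TCP at [0.17, 0.601, 0.203] pointing down, gripper open.
Joint ranges: [-176.69, 176.69], [-43.24, 126.21], [12.49, 139.97], [-82, 262], [0, 151.66], [-163.58, 163.58]. Speed limits (degrees/s): [159.86, 159.86, 180, 180, 180, 180].

INTERFACE

Orientations are given as a 3x3 rotation matrix whose columns are the frame's x, y, z axes.
In Python, from rig import bot, vision gives the robot as it stands. The module is installed in compiled form; this text tells all that it offers.
- The arm moves only by the tool jog_arm, never from a script. Its argument "rows" is a list of rows, each an object with "dp": the shift along the tool's x, y, z in mm, a list of three; "turn": the turn, a rotation vector about the tool's x, y, z in degrees, a list of three; "grip": the opening, from 0 (shut) to 1 (fully open). A call has 1 to 10 rows; each row is the pose to reach, as a shift and turn from the pose commanded when the call began, along the tool's axes at that moment; what a row does not reach only later rows make up. A row lasts 1/10 s, in which the tool goes at most 50 mm and 8.59 degrees, less where a joint would pass 70% of its speed; a pose out of reach is approached as far as the arm can. A call with a gripper value outside its range is refused whole. The fingers move at their own pace and stop on an object; the grip force is fixed at half the most. Time passes only in rows, so rows that repeat a pose let the fingers close. It gives the time, the measured TCP pose, the force and the opening at its end, in the units of the state.
- bot.read_state(): the state, without advancing time (a new reading comes with each control period).
- vision.capture(name): name is "side" or "top"; returns (picture, depth): 400x640x3 uint8, red, green, blue; 400x640 float32, m along the optical axis (not along the pixel's ray), 0 where there is no reading.
- vision.camera_info(name): a dict with "vertical_fov" (degrees; the focal length in pixels is half the picture's height over the tangent of half this angle, whatever the lens; pixels are square), "cx", "cy" (the principal point, pixels), "k1" (the pictures are not rectified: a ray, as slopes to the right and down, at radius r is drawn at 1 + k1 r^2 times it, then the intrinsics apply), "position" and "rotation" of the camera in the world. Camera axes: x right, y down, z forward; pixel columns grow to the right and rows downward; lengths in m; the calibration is good to about 2 mm. A picture is of the moment at which its call begins. camera_info takes no time and is no camera call.
- bot.hand_in(): hands the job in, once; it reports no verdict.
The state is a dict: "time_s": time; "joint_positions": joint angles; "qvel": joint speeds; "tau": joint torques, N m; "position": TCP position; "tcp_rot": TCP orientation; "force": force on the tool from outside, world axes, zero at the start; "moment": the same for the moment, N m; "opening": opening from 0.0 (shut) to 1.0 (fully open).
Only numpy, scipy, OpenCV 4.12 (cv2) and the standard library are available. Lean on these libraries where they do the work, as an engineer would, in place of code of your own. Each camera call takes 0.05 s, during which the arm holds its last target.

## Working session

There is one attempt and no reset: what is moved stays moved. The work goes in short steps, Python scripts to look and compute and a tool call to move; the robot and the scene stay as the last step left them, time stands still between calls to the robot, and variables do not carry over. Pictures are saved under pics/ and viewed, and the job is handed in when it is done.

Besides the shell and the picture viewer there is one more tool, called after "Call:" as name(argument=value, ...), one argument or row to a line, values as JSON. jog_arm: Moves the arm, as the interface text tells. Its arguments: {"type":"object","properties":{"rows":{"type":"array"}},"required":["rows"]}

```bash
mkdir -p pics; ls
cat > h.py <<'E'
import numpy as np, cv2, pickle
from rig import bot, vision
def K(n):
    c=vision.camera_info(n); f=200/np.tan(np.radians(c["vertical_fov"])/2); return c,f
def ray(n,u,v):
    c,f=K(n); xd=(u-c["cx"])/f; yd=(v-c["cy"])/f
    rd=np.hypot(xd,yd); r=rd
    for _ in range(30): r=rd/(1+c["k1"]*r*r)
    s=r/rd if rd>0 else 1
    R=np.array(c["rotation"]); return np.array(c["position"]),R@np.array([xd*s,yd*s,1]),np.array([xd*s,yd*s,1])
def onz(n,u,v,z):
    p,d,_=ray(n,u,v); return p+d*(z-p[2])/d[2]
def dep(n,u,v,D):
    p,d,_=ray(n,u,v); return p+d*D[int(round(v)),int(round(u))]
def cloud(n,D):
    c,f=K(n); U,V=np.meshgrid(np.arange(640),np.arange(400))
    xd=(U-c["cx"])/f; yd=(V-c["cy"])/f; rd=np.hypot(xd,yd); r=rd.copy()
    for _ in range(30): r=rd/(1+c["k1"]*r*r)
    s=np.where(rd>0,r/np.maximum(rd,1e-9),1)
    P=np.stack([xd*s*D,yd*s*D,D],-1)
    return P@np.array(c["rotation"]).T+np.array(c["position"])
def proj(n,X):
    c,f=K(n); q=np.array(c["rotation"]).T@(np.array(X)-c["position"]); x,y=q[:2]/q[2]; g=1+c["k1"]*(x*x+y*y)
    return c["cx"]+f*x*g, c["cy"]+f*y*g
def shot(n,tag):
    I,D=vision.capture(n); cv2.imwrite(f"pics/{tag}.png",I[:,:,::-1]); np.savez(f"/tmp/{tag}.npz",I=I,D=D); return I,D
def load(tag):
    z=np.load(f"/tmp/{tag}.npz"); return z["I"],z["D"]
E
python3 - <<'E'
from h import *
for n in("side","top"):
    shot(n,n+"0"); print(n,vision.camera_info(n))
s=bot.read_state(); print(s)
E
```

```text
pics
side {'vertical_fov': 50.60585286370713, 'cx': 320.40759073421214, 'cy': 191.89415442283055, 'k1': -0.005666993594688124, 'position': array([ 0.03632963, -0.91727759,  0.67551346]), 'rotation': array([[ 0.85076046, -0.26603808,  0.45324428],
       [-0.52527971, -0.40259394,  0.74966615],
       [-0.01696635, -0.87586635, -0.48225542]])}
top {'vertical_fov': 55.42585310107335, 'cx': 321.42726207901404, 'cy': 203.0198507419133, 'k1': -0.00981067134314188, 'position': array([ 0.41025087, -0.03529326,  1.24328989]), 'rotation': array([[-0.00472704, -0.98594405,  0.16700896],
       [-0.99993367,  0.00641454,  0.00956628],
       [-0.01050311, -0.16695266, -0.98590897]])}
{'time_s': 0.1, 'joint_positions': array([ 6.39710348e+01,  3.02724831e+01,  8.21471384e+01, -7.74674784e-04,
        6.76909220e+01, -1.02274764e+01]), 'qvel': array([ 0.04122072, -0.01506989, -0.19758676, -0.06398411,  0.02509136,
        0.00806624]), 'tau': array([-4.84906741e-04, -4.40986490e+01, -1.77150983e+01,  6.34619105e-02,
        5.34413068e-02, -3.53648375e-05]), 'position': array([0.1698626 , 0.60076222, 0.20199252]), 'tcp_rot': array([[-9.62212181e-01,  2.72299507e-01, -8.35406736e-04],
       [ 2.72300588e-01,  9.62210666e-01, -1.73914694e-03],
       [ 3.30268416e-04, -1.90091012e-03, -9.99998139e-01]]), 'force': array([0.35854685, 0.57103809, 0.09525478]), 'moment': array([-0.01923189,  0.01025347, -0.01753595]), 'opening': 1.0012343105405284}
```

View pics/side0.png

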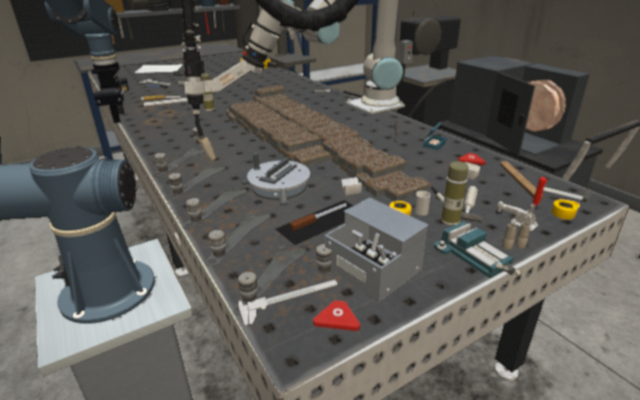

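View pics/top0.png

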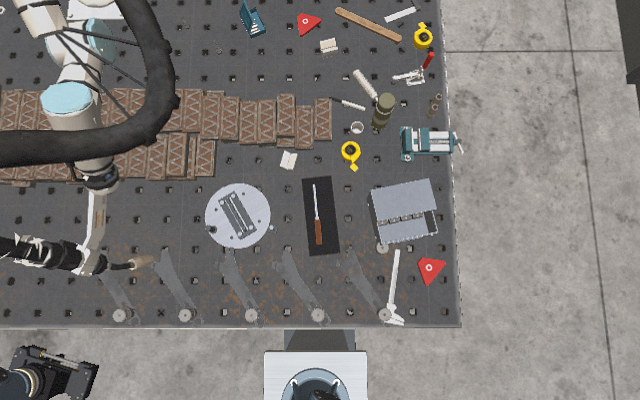

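Run:
```python
from h import *
I,D=load("top0"); 
cv2.imwrite("pics/topz.png",cv2.resize(I[140:280,190:460,::-1],None,fx=2.9,fy=2.9,interpolation=2))
I,D=load("side0"); 
cv2.imwrite("pics/sidez.png",cv2.resize(I[140:300,230:440,::-1],None,fx=3.6,fy=3.6,interpolation=2))
```

```text
(no output)
```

View pics/topz.png

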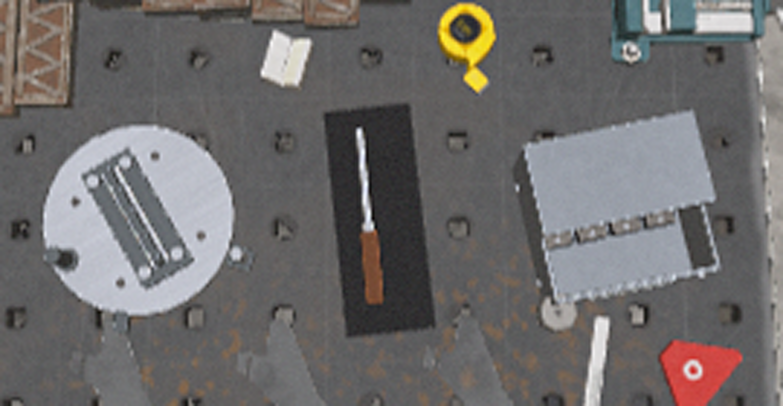

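View pics/sidez.png

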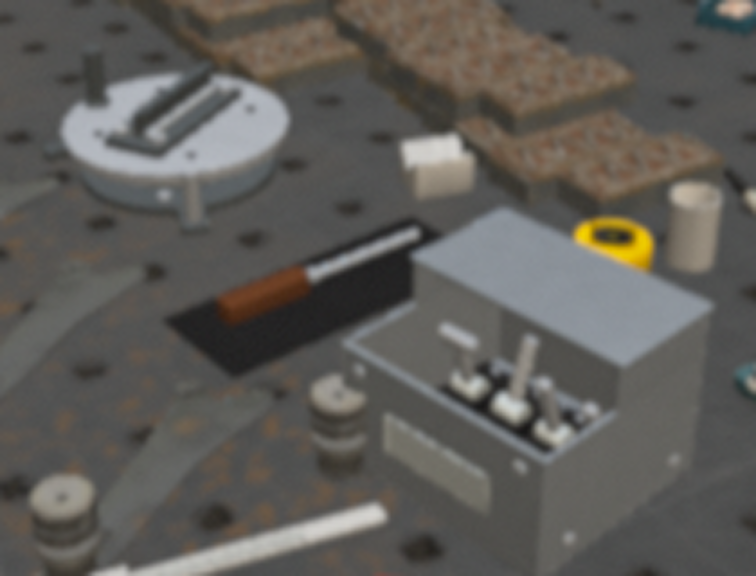

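Run:
```python
from h import *
I,D=load("top0"); P=cloud("top",D); 
# indexer disc via depth heights
sub=(P[...,2]>0.044)&(P[...,2]<0.056)
m=np.zeros((400,640),np.uint8); m[175:260,195:280]=1
k=(sub&(m>0)).astype(np.uint8)
k=cv2.morphologyEx(k,cv2.MORPH_CLOSE,np.ones((5,5)))
cs,_=cv2.findContours(k,0,1); c=max(cs,key=cv2.contourArea)
h=cv2.convexHull(c)[:,0]; W=np.array([onz("top",u,v,.05)[:2] for u,v in h])
print("circ",cv2.minEnclosingCircle(W.astype(np.float32)))
# pin
sub=(P[...,2]>0.095)&(P[...,2]<0.12)&(m>0); v,u=np.nonzero(sub); print("pin top",len(u),P[sub].mean(0) if len(u) else 0, u.mean() if len(u) else 0,v.mean() if len(u) else 0)
hsv=cv2.cvtColor(I,cv2.COLOR_RGB2HSV)
# mat: dark
print("z mat",P[200:250:10,310,2])
g=I.max(-1)
r=np.zeros((400,640),np.uint8); r[170:260,298:345]=1
k=((g<45)&(r>0)).astype(np.uint8); k=cv2.morphologyEx(k,cv2.MORPH_CLOSE,np.ones((9,9)))
cs,_=cv2.findContours(k,0,1); c=max(cs,key=cv2.contourArea)
W=np.array([onz("top",a,b,.004)[:2] for a,b in c[:,0]],np.float32); print("mat",cv2.minAreaRect(W))
# handle
k=((hsv[...,0]<15)&(hsv[...,1]>110)&(r>0)).astype(np.uint8)
cs,_=cv2.findContours(k,0,1); c=max(cs,key=cv2.contourArea)
W=np.array([onz("top",a,b,.024)[:2] for a,b in c[:,0]],np.float32); print("handle",cv2.minAreaRect(W), P[k>0][:,2].mean())
k=((g>140)&(r>0)).astype(np.uint8); v,u=np.nonzero(k); W=np.array([onz("top",a,b,.016)[:2] for a,b in zip(u,v)]); 
o=np.argsort(W[:,0]); print("shank",W[o[:5]].mean(0),W[o[-5:]].mean(0))
# box hood
sub=(P[...,2]>0.126)&(P[...,2]<0.142); m=np.zeros((400,640),bool); m[165:260,360:450]=1
k=(sub&m).astype(np.uint8); cs,_=cv2.findContours(k,0,1); c=max(cs,key=cv2.contourArea)
W=np.array([onz("top",a,b,.134)[:2] for a,b in c[:,0]],np.float32); R=cv2.minAreaRect(W); print("hood",R,cv2.boxPoints(R), P[k>0][:,2].mean())
```

```text
circ ((0.5653871297836304, 0.23799586296081543), 0.11445699632167816)
pin top 30 [0.53083987 0.3180449  0.10573256] 207.83333333333334 227.36666666666667
z mat [ 0.00704429  0.00718564  0.0016488  -0.00025274  0.00122567]
mat ((0.5811824202537537, -0.018511619418859482), (0.25289955735206604, 0.09569815546274185), 5.982986927032471)
handle ((0.5237300395965576, -0.011598227545619011), (0.08058478683233261, 0.01914144866168499), 5.444525241851807) 0.02316624797798146
shank [ 0.53569479 -0.0177198 ] [0.67924889 0.00279454]
hood ((0.6069771647453308, -0.2656739354133606), (0.09592460095882416, 0.17991074919700623), 11.437763214111328) [[ 0.54212886 -0.1870161 ]
 [ 0.5778058  -0.36335394]
 [ 0.67182547 -0.34433177]
 [ 0.6361485  -0.16799393]] 0.1335330033072012
```

Run:
```python
from h import *
I,D=load("side0"); P=cloud("side",D)
m=np.zeros((400,640),bool); m[150:200,240:320]=1
s=m&(P[...,2]>.095)&(P[...,2]<.115); print("pin side",s.sum(),P[s].mean(0))
k=(m&(P[...,2]>.046)&(P[...,2]<.054)).astype(np.uint8); k=cv2.morphologyEx(k,cv2.MORPH_CLOSE,np.ones((5,5)))
cs,_=cv2.findContours(k,0,1); c=max(cs,key=cv2.contourArea); W=np.array([onz("side",u,v,.05)[:2] for u,v in cv2.convexHull(c)[:,0]],np.float32); print("circ side",cv2.minEnclosingCircle(W), cv2.fitEllipse(W))
# levers points
m=np.zeros((400,640),bool); m[215:270,335:400]=1
th=np.radians(11.44); ex=np.array([np.cos(th),np.sin(th)]); ey=np.array([-ex[1],ex[0]]); o=np.array([.60698,-.26567])-.018*ex
print("o",o)
Q=P[...,:2]-o; bx=Q@ex; by=Q@ey
s=m&(P[...,2]>.06)&(P[...,2]<.09)&(abs(bx)<.045)
for y in np.arange(-.08,.085,.01):
    t=s&(abs(by-y)<.005)
    if t.sum(): print(round(y,3),t.sum(),bx[t].mean().round(4),P[t][:,2].max().round(4), np.argwhere(t).mean(0)[::-1])
for y in(.0585,.0195,-.0195,-.0585):
    for sg in(-1,1):
        X=np.r_[o+ex*sg*.055*np.sin(.349)+ey*y,.077]; print(y,sg,X,proj("side",X),proj("top",X))
cv2.imwrite("pics/boxz.png",cv2.resize(I[200:290,325:430,::-1],None,fx=6,fy=6,interpolation=2))
```

```text
pin side 26 [0.52873229 0.31691455 0.10260867]
circ side ((0.5661604404449463, 0.23500213027000427), 0.11779741197824478) ((0.5667245388031006, 0.23772889375686646), (0.21735776960849762, 0.2296428382396698), 124.87132263183594)
o [ 0.58933761 -0.26924015]
-0.06 23 -0.016 0.0806 [393.95652174 254.39130435]
-0.05 1 -0.0156 0.0751 [392. 253.]
-0.03 5 -0.0149 0.0776 [382.4 248.4]
-0.02 27 -0.0146 0.0805 [381.07407407 247.92592593]
0.01 8 0.0147 0.0747 [377.5  237.25]
0.02 28 0.0139 0.08 [375.96428571 236.71428571]
0.04 10 -0.0142 0.0797 [361.1 235.6]
0.05 20 -0.0147 0.0801 [358.5 234.5]
0.06 17 -0.0153 0.0791 [355.64705882 233.47058824]
0.07 13 -0.0159 0.0796 [353.07692308 231.53846154]
0.08 157 -0.0062 0.0898 [351.25477707 228.18471338]
0.0585 -1 [ 0.55930057 -0.21563272  0.077     ] (np.float64(355.2072488268613), np.float64(233.16637537924015)) (np.float64(383.68719109392686), np.float64(218.14210057186747))
0.0585 1 [ 0.59616867 -0.20817202  0.077     ] (np.float64(365.2946673013404), np.float64(227.26260166845952)) (np.float64(380.89639058598954), np.float64(206.34507888339144))
0.
[... 353 characters left out ...]
.0195 -1 [ 0.57477122 -0.29208309  0.077     ] (np.float64(379.4724476833894), np.float64(246.4965006720546)) (np.float64(408.3107547565951), np.float64(213.01533992906036))
-0.0195 1 [ 0.61163932 -0.28462239  0.077     ] (np.float64(389.5247363083373), np.float64(240.01226235104608)) (np.float64(405.3962134543579), np.float64(201.26647152964443))
-0.0585 -1 [ 0.58250654 -0.33030828  0.077     ] (np.float64(392.5390374590554), np.float64(253.6742060229094)) (np.float64(420.58583196342704), np.float64(210.458699011548))
-0.0585 1 [ 0.61937464 -0.32284758  0.077     ] (np.float64(402.55116259513454), np.float64(246.8664283916963)) (np.float64(417.6099166778312), np.float64(198.73417569979154))
```

View pics/boxz.png

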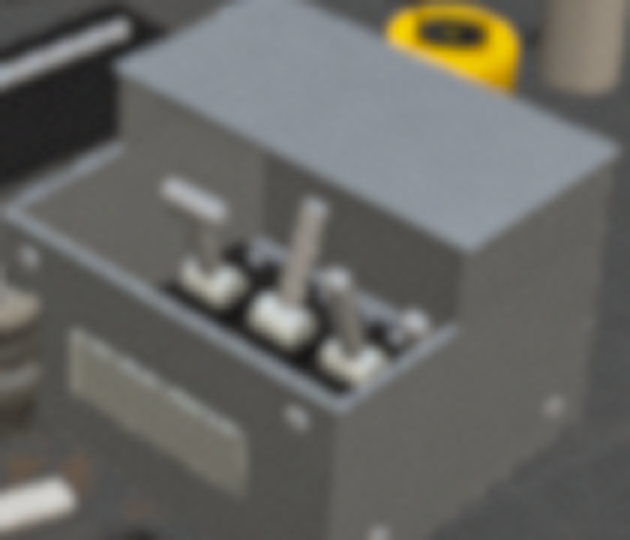

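Run:
```python
from h import *
I,D=load("top0"); P=cloud("top",D)
X=onz("top",273.4,228.3,.058); d=X[:2]-[.566,.238]; print(X,np.hypot(*d),np.degrees(np.arctan2(d[1],d[0]))%360)
X=onz("top",231.5,250,.04); d=X[:2]-[.566,.238]; print(X,np.hypot(*d),np.degrees(np.arctan2(d[1],d[0]))%360)
# coarse height map around workspace
for x in np.arange(.25,1.0,.05):
    row=[]
    for y in np.arange(.75,-.55,-.05):
        s=(abs(P[...,0]-x)<.025)&(abs(P[...,1]-y)<.025)&(D>0)
        row.append("%4d"%(1000*np.percentile(P[s][:,2],97)) if s.sum()>3 else "  --")
    print("%.2f"%x," ".join(row))
print(proj("top",[.53,.318,.107]),I[225:232,204:216].max(-1))
```

```text
[0.53182763 0.12678861 0.058     ] 0.11634313414809921 252.9191664969552
[0.46583773 0.260365   0.04      ] 0.1026288101437346 167.41303231216656
0.25    3  331  333   67   64    4    5   67   59    3    4   67   57    3    4   67   11    4    4   67   60    4    4    4    4   --
0.30    3    3    5   66   60    3    5   66   53    3    5   67   53    4    6   67    5    3    5   67   10    4    4    4    3   --
0.35    3    4    6    6    4    4    5    5    4    3    6    5    4    4    7    5    5    4    7    4    6    4   16    4    4   --
0.40    2    6    6  441  390  102    6    4    4    6    7    4    5    7    6    4    3    6    7    4    7    4   18   17    3   --
0.45   --    5    4  515  455  103    4    4    4    5   51    4    5    6    4    6    6    6    5   63   16    4   16   15    4   --
0.50    4    4    5  488  327    4    4    4    5   59   64   62   50    3    3   26    7    5    3   96   97   97   97    4    4 -842
0.55    4    5    4    4  353  352  691    3   53  108   85   84   58    4    3   26    8    4    3  136  135  134   97    4    5   --
0.60    3
[... 793 characters left out ...]
37   30
0.90   --   70   69  537  538  513  518  523  588  578   69   68   69   69   66   35   34    3   60  179  179    8    4   64    4   --
0.95   --   69   69  556  556  498  493   70  582  576   69   68   70   69   67   35   35   13   12    4   18   19    4   68    3   --
(np.float64(207.70930652048472), np.float64(227.60162415085074)) [[ 95 112 168 136 152 134 162 184 180 177 172 186]
 [ 94 102 108 108 110 110  76 110 106 107 112 132]
 [ 96 110 109 114 115 115  86  48  54  59  74 106]
 [ 99 144 111 112 114 118  83  48  55  53  51 102]
 [ 94 132 113 112 118 102  59  48  49  53  50  90]
 [ 98  85  95 105  95  69  42  48  50  56  49 104]
 [ 97  95  82  95 124 111  73  56  45  61  88 107]]
```

```bash
cat >> h.py <<'E'
from scipy.spatial.transform import Rotation as Ro
def down(yaw): # tool y at yaw deg, z down
    y=np.array([np.cos(np.radians(yaw)),np.sin(np.radians(yaw)),0]); z=np.array([0,0,-1.]); return np.stack([np.cross(y,z),y,z],1)
def rel(targets,p0=None,R0=None):
    s=bot.read_state()
    if p0 is None: p0=s["position"]
    if R0 is None: R0=s["tcp_rot"]
    for p,R in targets:
        dp=R0.T@(np.array(p)-p0)*1000; t=Ro.from_matrix(R0.T@R).as_rotvec(degrees=True)
        print(dp.round(0),t.round(1), "n>=%.1f"%max(np.linalg.norm(dp)/50,np.linalg.norm(t)/8.59))
E
python3 - <<'E'
from h import *
rel([((.2,.4,.22),down(60)),((.40,.28,.22),down(40)),((.53,.3175,.2),down(24.4)),((.53,.3175,.078),down(24.4))])
E
```

```text
[ -84. -185.  -18.] [-0.1 -0.  14.2] n>=4.1
[-309. -246.  -18.] [-0.1  0.  34.2] n>=7.9
[-424. -174.    2.] [-0.1  0.  49.8] n>=9.2
[-424. -174.  124.] [-0.1  0.  49.8] n>=9.5
```

Call:
jog_arm(
  rows=[
    {"dp":[-28,-62,-6],"turn":[0,0,5],"grip":0.35},
    {"dp":[-56,-124,-12],"turn":[0,0,10],"grip":0.35},
    {"dp":[-84,-185,-18],"turn":[0,0,14],"grip":0.35},
    {"dp":[-84,-185,-18],"turn":[0,0,14],"grip":0.35},
    {"dp":[-84,-185,-18],"turn":[0,0,14],"grip":0.35},
    {"dp":[-130,-197,-18],"turn":[0,0,19],"grip":0.35},
    {"dp":[-175,-209,-18],"turn":[0,0,24],"grip":0.35},
    {"dp":[-220,-222,-18],"turn":[0,0,29],"grip":0.35},
    {"dp":[-265,-234,-18],"turn":[0,0,34],"grip":0.35},
    {"dp":[-309,-246,-18],"turn":[0,0,34],"grip":0.35},
  ],
)

```text
time_s: 1.1
position: [0.4024, 0.28, 0.2208]
tcp_rot: [[-0.644, 0.765, 0.0], [0.765, 0.644, 0.001], [0.0, 0.001, -1.0]]
force: [0.6, 0.8, -0.7]
opening: 0.361
```

Run:
```python
from h import *
s=bot.read_state(); print(s["time_s"],s["position"],s["joint_positions"],s["opening"],s["force"])
rel([((.53,.3175,.2),down(24.4)),((.53,.3175,.078),down(24.4))])
```

```text
1.1 [0.40237935 0.27995613 0.22078048] [ 2.17227121e+01  1.84663169e+01  9.97979709e+01  2.97496262e-02
  6.16994853e+01 -1.84001041e+01] 0.3607828873705577 [ 0.55008218  0.7851792  -0.72682674]
[-54. 122.  21.] [ 0.  -0.  15.7] n>=2.7
[-54. 122. 143.] [ 0.  -0.  15.7] n>=3.9
```

Call:
jog_arm(
  rows=[
    {"dp":[-18,41,7],"turn":[0,0,5],"grip":0.35},
    {"dp":[-36,82,14],"turn":[0,0,10],"grip":0.35},
    {"dp":[-54,122,21],"turn":[0,0,15.7],"grip":0.35},
    {"dp":[-54,122,60],"turn":[0,0,15.7],"grip":0.35},
    {"dp":[-54,122,90],"turn":[0,0,15.7],"grip":0.35},
    {"dp":[-54,122,90],"turn":[0,0,15.7],"grip":0.35},
  ],
)

```text
time_s: 1.7
position: [0.5252, 0.3171, 0.1257]
tcp_rot: [[-0.415, 0.91, -0.01], [0.91, 0.415, -0.004], [0.001, -0.011, -1.0]]
force: [-1.2, -0.0, -0.4]
opening: 0.354
```

Run:
```python
from h import *
s=bot.read_state(); print(s["time_s"],s["position"],s["joint_positions"],s["opening"],s["force"])
I,D=shot("side","s1"); cv2.imwrite("pics/s1z.png",cv2.resize(I[100:220,200:360,::-1],None,fx=4.8,fy=4.8,interpolation=2))
```

```text
1.7 [0.5252366  0.3170619  0.12571419] [ 2.06895070e+01  3.49134910e+01  8.73362564e+01  9.57004015e-03
  5.83740931e+01 -3.81276089e+00] 0.3540478304064742 [-1.18356306 -0.04050536 -0.42898311]
```

View pics/s1z.png

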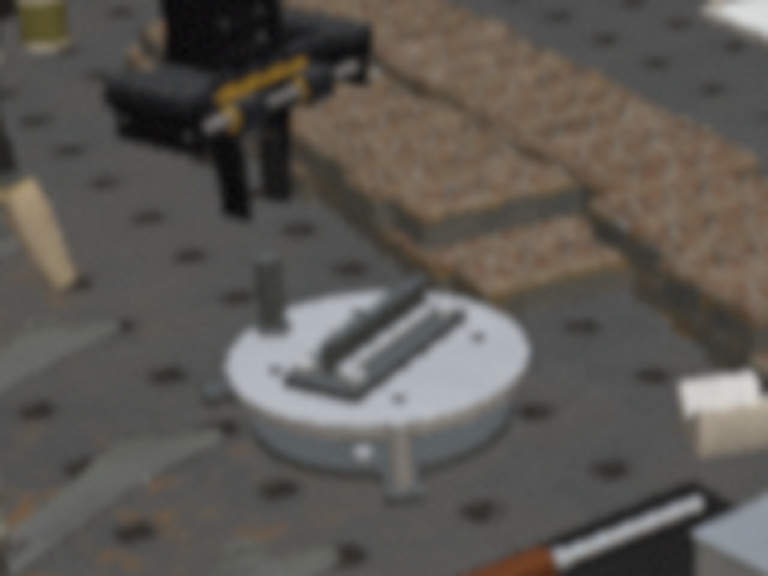

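Run:
```python
from h import *
s=bot.read_state(); print(s["time_s"],s["position"],s["tcp_rot"].round(3).tolist())
I,D=load("s1"); P=cloud("side",D)
tip=s["position"]+s["tcp_rot"][:,2]*.011
print("tip px",proj("side",tip),"pin px",proj("side",[.53,.3175,.107]))
for u,v in((249,142),(249,138),(257,139),(255,156),(255,160)): print(u,v,P[v,u],I[v,u])
I2,D2=shot("top","t1"); cv2.imwrite("pics/t1z.png",cv2.resize(I2[150:290,150:330,::-1],None,fx=4,fy=4,interpolation=2))
```

```text
1.75 [0.52687892 0.31776434 0.12835436] [[-0.415, 0.91, -0.006], [0.91, 0.415, -0.002], [0.001, -0.006, -1.0]]
tip px (np.float64(254.1657628677636), np.float64(150.46491253615827)) pin px (np.float64(255.35051195177067), np.float64(153.11851270052503))
249 142 [0.50569574 0.30206637 0.15786683] [17 17 17]
249 138 [0.50787348 0.30398558 0.17064519] [14 14 14]
257 139 [0.54013327 0.31602905 0.15598399] [25 23 23]
255 156 [0.52640066 0.3141731  0.0985444 ] [65 64 60]
255 160 [ 0.03632963 -0.91727759  0.67551346] [60 59 56]
```

View pics/t1z.png

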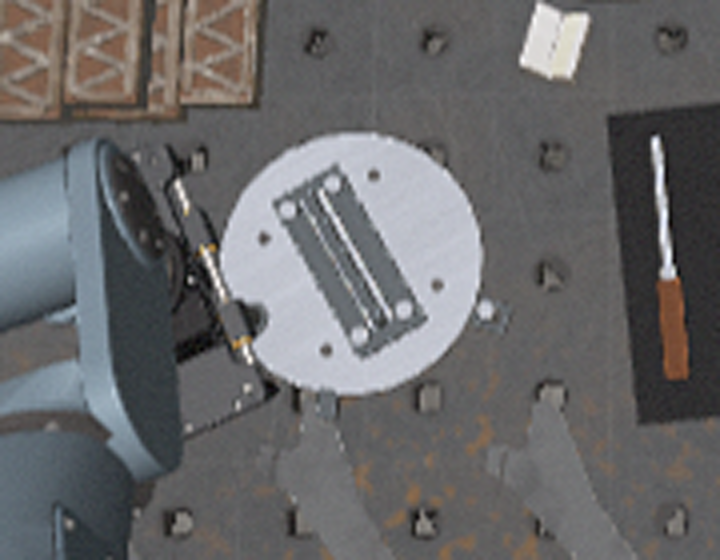

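Run:
```python
from h import *
I,D=load("s1"); P=cloud("side",D)
for v in range(136,156): print(v,I[v,244:262].max(-1), (1000*P[v,246:260:3,2]).round())
```

```text
136 [67 41 21 15 15 19 30 54 73 72 49 30 27 26 26 32 50 70] [177. 181.  -0. 164. 169.]
137 [72 50 25 13 12 15 29 49 70 71 54 33 26 26 24 29 43 60] [172. 176.  -2. 161. 162.]
138 [75 55 30 18 14 14 23 43 66 67 52 31 26 27 25 28 40 54] [170. 171.   1. 157. 160.]
139 [76 60 33 17  9 15 18 38 53 56 47 34 27 25 24 27 40 56] [165. 166.   0. 152. 155.]
140 [80 65 38 21 15 13 19 31 46 53 49 38 31 30 29 30 46 62] [163. 164.  -8. 151. 153.]
141 [84 71 43 19 16 12 16 31 52 64 64 57 49 44 41 45 58 69] [159. 162.   1.   2. 148.]
142 [83 73 46 19 14 17 19 36 57 75 78 74 69 68 64 66 70 78] [153. 158. 153.   1.  -0.]
143 [85 74 47 25 15 19 17 34 59 78 82 82 81 80 80 79 79 82] [148. 155. 153.  -1.   1.]
144 [84 76 57 42 33 28 22 36 57 78 84 85 84 83 83 82 82 82] [145. 151. 148.   3.   3.]
145 [84 80 72 63 57 51 46 47 64 79 84 84 84 84 81 81 79 78] [ 0. -1.  1.  1.  0.]
146 [84 85 83 77 75 71 66 67 73 80 84 82 81 79 79 75 72 69] [ 1. -3.  2. -1.  1.]
147 [84 84 83 84 83 82 81 80 81 83 84 83 82 81 75 68 63 61] [ 3.  1. -0.  5.  0.]
148 [84 85 86 85 86 84 83 85 82 83 83 81 82 80 75 68 63 62] [-1.  4.  3.  2.  1.]
149 [84 85 84 86 85 84 85 84 85 86 83 84 83 82 81 77 73 71] [ 2. -1.  3.  1.  0.]
150 [84 87 85 85 85 85 84 85 84 83 83 84 84 84 84 81 80 79] [1. 4. 1. 3. 3.]
151 [84 84 85 84 84 83 82 84 84 84 84 85 84 84 84 85 83 83] [2. 1. 0. 1. 4.]
152 [82 82 84 84 83 82 83 83 84 85 87 90 89 86 84 84 85 83] [ -1.  -1.   1. 108.   1.]
153 [81 83 83 82 84 82 81 83 84 86 89 91 89 85 82 83 83 84] [  0.   1.   2. 108.   1.]
154 [82 82 83 83 83 82 82 82 79 81 81 82 81 76 76 83 83 83] [ -2.   1.   1. 108.  -1.]
155 [84 83 83 83 83 83 82 82 77 69 69 71 68 67 72 79 83 84] [  4.  -1.  -1. 102.  98.]
```

Run:
```python
from h import *
s=bot.read_state(); print(s["time_s"],s["position"],s["joint_positions"])
I,D=shot("side","s2"); P=cloud("side",D)
for v in range(140,158): print(v,I[v,244:262].max(-1), (1000*P[v,246:260:3,2]).round())
```

```text
1.8 [0.52839916 0.31838459 0.13044909] [ 2.07003723e+01  3.45786326e+01  8.70821863e+01  1.05930974e-02
  5.84088821e+01 -3.81886557e+00]
140 [83 75 53 30 15 16 14 22 37 52 58 59 62 60 57 56 63 67] [ -2. 162. 161.   1.  -1.]
141 [83 77 56 34 19 14 15 19 38 57 67 73 76 75 74 73 75 77] [  1. 159. 158.   1.  -2.]
142 [85 78 66 41 28 23 18 24 42 64 77 81 81 82 81 80 81 81] [  2. 157. 157.  -0.   1.]
143 [84 81 73 59 51 44 36 38 52 69 80 85 85 85 83 82 81 82] [  3. 152. 153.  -1.   4.]
144 [85 84 79 74 70 66 62 60 67 77 82 84 85 84 83 82 81 82] [ 3.  0.  2. -0.  2.]
145 [85 85 83 81 80 80 77 76 79 83 84 83 83 82 82 81 79 78] [ 0.  1. -1. -0.  2.]
146 [84 84 83 85 85 82 82 82 82 83 83 83 82 80 79 74 71 71] [ 4.  3. -2. -1. -2.]
147 [84 84 83 83 84 84 84 83 84 83 83 83 81 79 74 68 64 60] [ 1.  0.  5.  1. -0.]
148 [84 83 85 84 84 84 83 84 83 84 83 82 82 81 75 70 64 60] [1. 0. 0. 2. 3.]
149 [84 85 85 85 86 86 85 84 85 84 84 82 81 83 80 76 73 70] [-1.  1. -2.  2.  4.]
150 [83 86 84 85 84 85 85 84 83 85 83 83 82 83 82 82 80 79] [ 1.  3. -0.  2.  0.]
151 [82 84 84 84 84 84 83 83 84 84 84 84 85 84 85 84 83 84] [ 3.  2.  1. -1.  2.]
152 [81 82 83 84 82 82 83 82 84 86 88 89 90 87 86 83 84 83] [  1.   4.   1. 108.  -0.]
153 [81 82 84 82 82 83 83 82 83 87 89 92 88 84 82 83 85 83] [  2.   1.   1. 107.   5.]
154 [82 83 83 82 84 83 82 82 80 78 81 83 80 77 77 82 85 83] [  3.   2.   2. 106.   3.]
155 [83 84 82 82 84 83 83 82 76 70 69 70 69 68 72 80 83 83] [  2.  -1.   2. 104. 101.]
156 [85 84 82 83 84 83 83 83 76 66 61 64 64 65 71 80 83 83] [ 5.  2.  4. 98. 95.]
157 [84 84 84 84 83 83 83 82 77 65 61 60 62 64 69 80 84 84] [ 3. -1.  0. 96. 93.]
```

Run:
```python
from h import *
I,D=load("s2"); P=cloud("side",D)
s=bot.read_state(); p=s["position"]
m=(np.linalg.norm(P[...,:2]-p[:2],axis=-1)<.13)&(P[...,2]>.115)&(P[...,2]<.5)
v,u=np.nonzero(m)
L=(P-p)@s["tcp_rot"]
for vv in range(90,147):
    c=u[v==vv]; 
    if len(c): q=L[vv,c]*1000; print(vv,c.min(),c.max(),"z %.0f"%(P[vv,c,2].mean()*1000),"toolx %.0f..%.0f tooly %.0f..%.0f toolz %.0f..%.0f"%(q[:,0].min(),q[:,0].max(),q[:,1].min(),q[:,1].max(),q[:,2].min(),q[:,2].max()))
cv2.imwrite("pics/s2z.png",cv2.resize(I[60:170,200:310,::-1],None,fx=5.4,fy=5.4,interpolation=2))
```

```text
90 236 260 z 328 toolx -40..35 tooly -38..11 toolz -200..-189
91 233 260 z 325 toolx -39..36 tooly -40..13 toolz -197..-188
92 230 260 z 322 toolx -37..35 tooly -48..11 toolz -194..-186
93 230 260 z 320 toolx -38..34 tooly -53..10 toolz -191..-181
94 230 260 z 319 toolx -39..31 tooly -52..9 toolz -191..-180
95 230 258 z 317 toolx -37..35 tooly -54..16 toolz -190..-173
96 233 258 z 313 toolx -42..22 tooly -55..13 toolz -188..-171
97 233 258 z 310 toolx -39..19 tooly -53..14 toolz -185..-167
98 233 258 z 306 toolx -40..19 tooly -53..15 toolz -181..-164
99 233 258 z 302 toolx -25..25 tooly -53..15 toolz -177..-160
100 234 267 z 289 toolx -24..36 tooly -53..95 toolz -174..-131
101 234 272 z 284 toolx -25..29 tooly -51..92 toolz -170..-129
102 234 277 z 280 toolx -35..21 tooly -53..96 toolz -167..-130
103 234 277 z 278 toolx -37..23 tooly -53..92 toolz -165..-128
104 234 277 z 275 toolx -38..22 tooly -54..87 toolz -160..-124
105 234 277 z 273 toolx -38..31 tooly -52..89 toolz -158..-115
106 234 278 z 270 toolx -38..31 tooly -52..90 toolz -155..-112
107 234 278 z 268 toolx -38..22 tooly -5
[... 1536 characters left out ...]
..7 tooly -30..25 toolz -61..-44
133 245 260 z 182 toolx -11..7 tooly -30..21 toolz -59..-40
134 245 260 z 178 toolx -12..10 tooly -28..21 toolz -54..-36
135 246 260 z 174 toolx -15..7 tooly -27..23 toolz -51..-34
136 246 260 z 170 toolx -15..9 tooly -25..21 toolz -46..-30
137 246 260 z 167 toolx -12..10 tooly -27..21 toolz -42..-28
138 246 260 z 163 toolx -11..11 tooly -26..22 toolz -40..-21
139 246 261 z 159 toolx -13..13 tooly -26..23 toolz -36..-19
140 247 259 z 161 toolx -13..9 tooly -26..17 toolz -34..-18
141 247 252 z 159 toolx -13..7 tooly -26..-17 toolz -30..-26
142 247 252 z 156 toolx -14..6 tooly -28..-21 toolz -28..-23
143 249 252 z 153 toolx -10..-2 tooly -27..-20 toolz -23..-21
```

View pics/s2z.png

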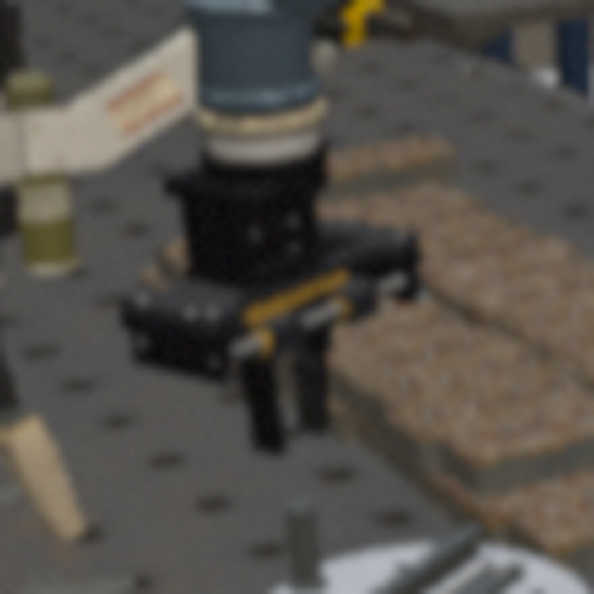

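Call:
jog_arm(
  rows=[
    {"dp":[0,0,20],"turn":[0,0,0],"grip":0.35},
    {"dp":[0,0,40],"turn":[0,0,0],"grip":0.35},
    {"dp":[0,0,50],"turn":[0,0,0],"grip":0.35},
    {"dp":[0,0,50],"turn":[0,0,0],"grip":0.35},
    {"dp":[0,0,50],"turn":[0,0,0],"grip":0.35},
  ],
)

```text
time_s: 2.35
position: [0.5294, 0.3185, 0.0822]
tcp_rot: [[-0.415, 0.91, 0.002], [0.91, 0.415, 0.001], [-0.0, 0.002, -1.0]]
force: [0.7, 0.5, 0.1]
opening: 0.352
```

```bash
cat >> h.py <<'E'
def tips(tag,pr=True):
    I,D=shot("side",tag); s=bot.read_state(); P=cloud("side",D); L=(P-s["position"])@s["tcp_rot"]
    m=(abs(L[...,0])<.025)&(abs(L[...,1])<.07)&(L[...,2]>-.055)&(L[...,2]<.03)&(I.max(-1)<40)
    print("pos",s["position"].round(4),"force",s["force"].round(1),"open",round(float(s["opening"]),3),"t",s["time_s"])
    if m.sum():
        q=L[m]*1000; print("tool z max pct",np.percentile(q[:,2],[90,98,100]).round(), "y",q[:,1].min().round(),q[:,1].max().round())
    u,v=[int(a) for a in proj("side",s["position"])]
    a,b=max(0,v-60),max(0,u-70); cv2.imwrite(f"pics/{tag}z.png",cv2.resize(I[a:a+110,b:b+140,::-1],None,fx=5,fy=5,interpolation=2))
E
python3 - <<'E'
from h import *
tips("s3")
E
```

```text
pos [0.5296 0.3185 0.0824] force [ 0.3 -0.1  0.2] open 0.349 t 2.4
tool z max pct [-27. -22. -21.] y -28.0 24.0
```

View pics/s3z.png

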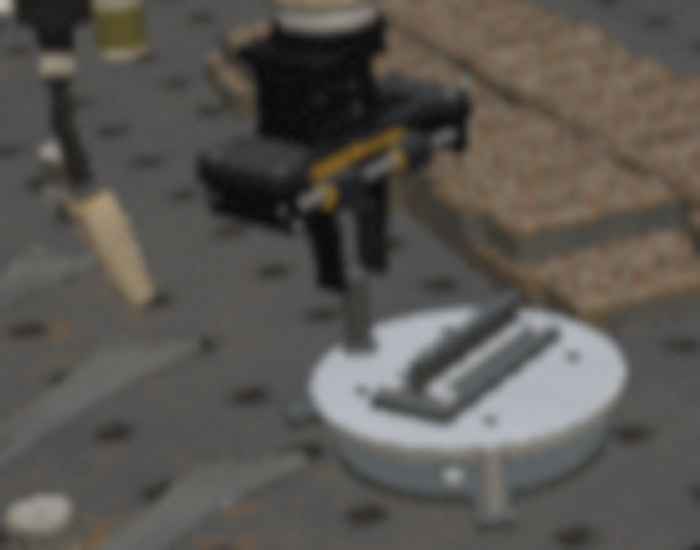

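Call:
jog_arm(
  rows=[
    {"dp":[0,0,10],"turn":[0,0,0],"grip":0.35},
    {"dp":[0,0,20],"turn":[0,0,0],"grip":0.35},
    {"dp":[0,0,30],"turn":[0,0,0],"grip":0.35},
    {"dp":[0,0,32],"turn":[0,0,0],"grip":0.35},
    {"dp":[0,0,32],"turn":[0,0,0],"grip":0.35},
  ],
)

```text
time_s: 2.9
position: [0.5279, 0.3177, 0.0478]
tcp_rot: [[-0.415, 0.91, -0.002], [0.91, 0.415, -0.001], [0.0, -0.002, -1.0]]
force: [0.7, 0.2, -0.6]
opening: 0.346
```

Run:
```python
from h import *
tips("s4")
```

```text
pos [0.5283 0.3179 0.0483] force [ 0. -0. -1.] open 0.35 t 2.95
tool z max pct [-27. -23. -22.] y -28.0 23.0
```

View pics/s4z.png

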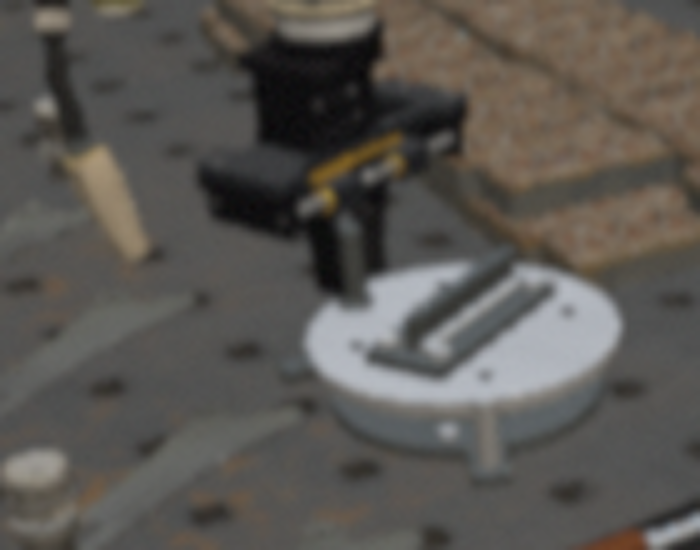

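Run:
```python
from h import *
C=np.array([.566,.238]); T=[]
for th in list(range(115,180,8))+[179]:
    a=np.radians(th); T.append((np.r_[C+.0878*np.array([np.cos(a),np.sin(a)]),.049],down(th-90)))
rel(T)
```

```text
[-1.  0. -1.] [-0.1 -0.  -0.5] n>=0.1
[ -2. -12.  -1.] [-0.1 -0.  -8.5] n>=1.0
[ -4. -24.  -1.] [ -0.1  -0.  -16.5] n>=1.9
[ -8. -35.  -1.] [ -0.1  -0.  -24.5] n>=2.9
[-14. -46.  -1.] [ -0.1  -0.  -32.5] n>=3.8
[-22. -56.  -1.] [ -0.   -0.  -40.5] n>=4.7
[-30. -65.  -1.] [ -0.   -0.  -48.5] n>=5.6
[-40. -72.  -1.] [ -0.   -0.  -56.5] n>=6.6
[-51. -78.  -1.] [ -0.   -0.  -64.5] n>=7.5
[-51. -78.  -1.] [ -0.   -0.  -64.5] n>=7.5
```

Call:
jog_arm(
  rows=[
    {"dp":[0,0,0],"turn":[0,0,0],"grip":0.26},
    {"dp":[-1,-6,0],"turn":[0,0,-4],"grip":0.26},
    {"dp":[-2,-12,0],"turn":[0,0,-8.5],"grip":0.26},
    {"dp":[-3,-18,0],"turn":[0,0,-12.5],"grip":0.26},
    {"dp":[-4,-24,0],"turn":[0,0,-16.5],"grip":0.26},
    {"dp":[-6,-30,0],"turn":[0,0,-20.5],"grip":0.26},
    {"dp":[-8,-35,0],"turn":[0,0,-24.5],"grip":0.26},
    {"dp":[-11,-41,0],"turn":[0,0,-28.5],"grip":0.26},
    {"dp":[-14,-46,0],"turn":[0,0,-32.5],"grip":0.26},
    {"dp":[-14,-46,0],"turn":[0,0,-32.5],"grip":0.26},
  ],
)

```text
time_s: 3.95
position: [0.4926, 0.2859, 0.0494]
tcp_rot: [[-0.838, 0.545, 0.001], [0.545, 0.838, 0.0], [-0.0, 0.0, -1.0]]
force: [0.9, -0.0, -0.1]
opening: 0.259
```

Run:
```python
from h import *
tips("s5")
C=np.array([.566,.238]); T=[]
for th in list(range(155,204,6)):
    a=np.radians(th); T.append((np.r_[C+.0878*np.array([np.cos(a),np.sin(a)]),.049],down(th-90)))
rel(T)
```

```text
pos [0.4926 0.2861 0.0493] force [ 0.3 -0.5  0.3] open 0.26 t 4.0
tool z max pct [-27. -24. -22.] y -24.0 -1.0
[ -1. -13.   0.] [ 0.   0.  -8.1] n>=0.9
[ -3. -22.   0.] [  0.    0.  -14.1] n>=1.6
[ -5. -30.   0.] [  0.    0.  -20.1] n>=2.3
[ -9. -39.   0.] [  0.    0.  -26.1] n>=3.0
[-13. -47.   0.] [  0.    0.  -32.1] n>=3.7
[-19. -54.   0.] [  0.    0.  -38.1] n>=4.4
[-25. -61.   0.] [  0.    0.  -44.1] n>=5.1
[-31. -68.   0.] [  0.    0.  -50.1] n>=5.8
[-39. -73.   0.] [  0.    0.  -56.1] n>=6.5
```

View pics/s5z.png

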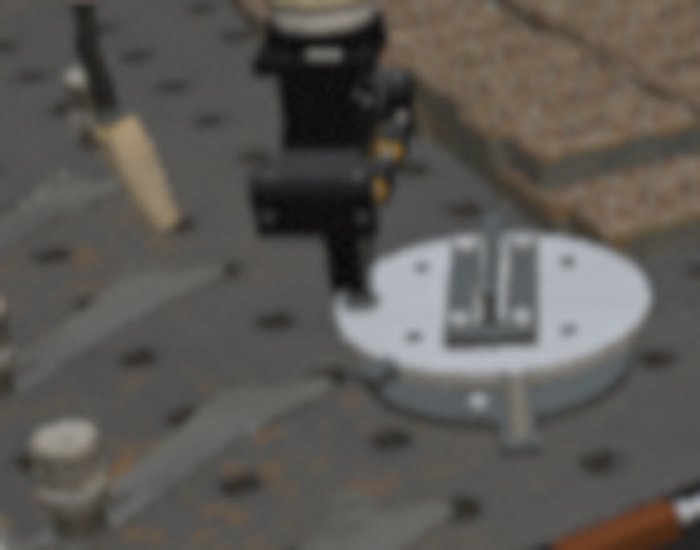

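Call:
jog_arm(
  rows=[
    {"dp":[-1,-6,0],"turn":[0,0,-4],"grip":0.26},
    {"dp":[-1,-13,0],"turn":[0,0,-8],"grip":0.26},
    {"dp":[-3,-22,0],"turn":[0,0,-14],"grip":0.26},
    {"dp":[-5,-30,0],"turn":[0,0,-20],"grip":0.26},
    {"dp":[-9,-39,0],"turn":[0,0,-26],"grip":0.26},
    {"dp":[-13,-47,0],"turn":[0,0,-32],"grip":0.26},
    {"dp":[-16,-51,0],"turn":[0,0,-35],"grip":0.26},
    {"dp":[-19,-54,0],"turn":[0,0,-38],"grip":0.26},
    {"dp":[-22,-58,0],"turn":[0,0,-41],"grip":0.26},
    {"dp":[-25,-61,0],"turn":[0,0,-44],"grip":0.26},
  ],
)

```text
time_s: 5.0
position: [0.481, 0.2249, 0.0492]
tcp_rot: [[-0.982, -0.187, 0.002], [-0.187, 0.982, 0.007], [-0.003, 0.006, -1.0]]
force: [-2.6, 23.5, -3.4]
opening: 0.262
```

Run:
```python
from h import *
tips("s6")
```

```text
pos [0.481  0.2251 0.0492] force [-1.5 14.3 -1.3] open 0.26 t 5.05
tool z max pct [-28. -25. -23.] y -26.0 18.0
```

View pics/s6z.png

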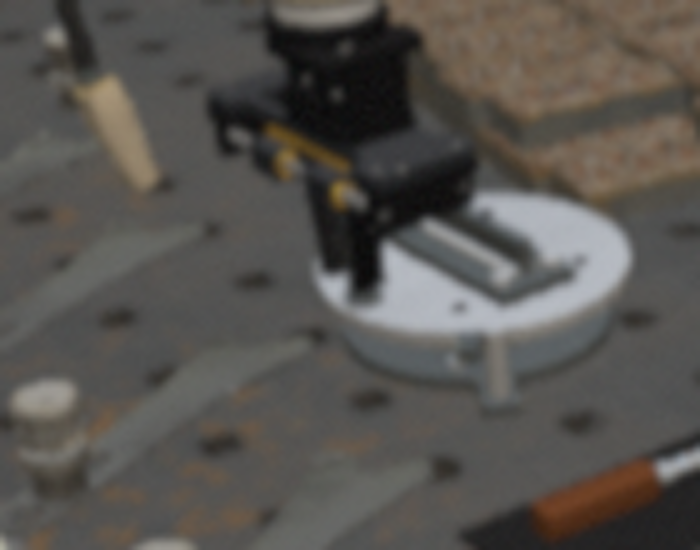

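Call:
jog_arm(
  rows=[
    {"dp":[0,-2,0],"turn":[0,0,0],"grip":0.26},
    {"dp":[0,-2,0],"turn":[0,0,0],"grip":0.26},
    {"dp":[0,-2,0],"turn":[0,0,0],"grip":0.26},
  ],
)

```text
time_s: 5.35
position: [0.481, 0.225, 0.0492]
tcp_rot: [[-0.983, -0.186, 0.002], [-0.186, 0.983, 0.008], [-0.004, 0.008, -1.0]]
force: [-1.5, 19.7, -2.3]
opening: 0.265
```

Run:
```python
from h import *
s=bot.read_state(); print(s["position"],s["force"],s["tcp_rot"].round(3).tolist(),s["joint_positions"])
```

```text
[0.48096474 0.22499339 0.04916655] [-1.49438706 19.65825477 -2.2773689 ] [[-0.983, -0.186, 0.002], [-0.186, 0.983, 0.008], [-0.004, 0.008, -1.0]] [ 12.72693583  36.56381937 103.00755278   0.68423937  40.20685175
 -88.50651921]
```

Call:
jog_arm(
  rows=[
    {"dp":[0,3,0],"turn":[0,0,0],"grip":0.4},
    {"dp":[0,3,0],"turn":[0,0,0],"grip":0.4},
    {"dp":[0,3,-40],"turn":[0,0,0],"grip":0.4},
    {"dp":[0,3,-80],"turn":[0,0,0],"grip":0.4},
    {"dp":[0,3,-110],"turn":[0,0,8],"grip":0.4},
    {"dp":[0,-35,-120],"turn":[0,0,16],"grip":0.6},
    {"dp":[0,-75,-120],"turn":[0,0,24],"grip":0.6},
    {"dp":[0,-115,-120],"turn":[0,0,32],"grip":0.6},
    {"dp":[0,-155,-120],"turn":[0,0,40],"grip":0.6},
    {"dp":[0,-155,-120],"turn":[0,0,48],"grip":0.6},
  ],
)

```text
time_s: 6.35
position: [0.5118, 0.0623, 0.1692]
tcp_rot: [[-0.791, 0.612, 0.002], [0.612, 0.791, -0.002], [-0.003, -0.001, -1.0]]
force: [-0.3, 0.4, 0.6]
opening: 0.593
```

Run:
```python
from h import *
s=bot.read_state(); print(s["position"],s["joint_positions"],s["force"])
I,D=shot("side","s7"); cv2.imwrite("pics/s7z.png",cv2.resize(I[100:260,220:420,::-1],None,fx=4,fy=3.7,interpolation=2))
rel([((.5237,-.0116,.12),down(-40)),((.5237,-.0116,.12),down(-84.6))])
```

```text
[0.51184934 0.06233233 0.16920658] [ -5.4138526   24.4844149   99.80792224  -0.13951811  55.59065181
 -57.63192087] [-0.27222478  0.44445973  0.58455133]
[-57. -52.  49.] [ 0.   0.  92.1] n>=10.7
[-57. -52.  49.] [  0.    0.  136.7] n>=15.9
```

View pics/s7z.png

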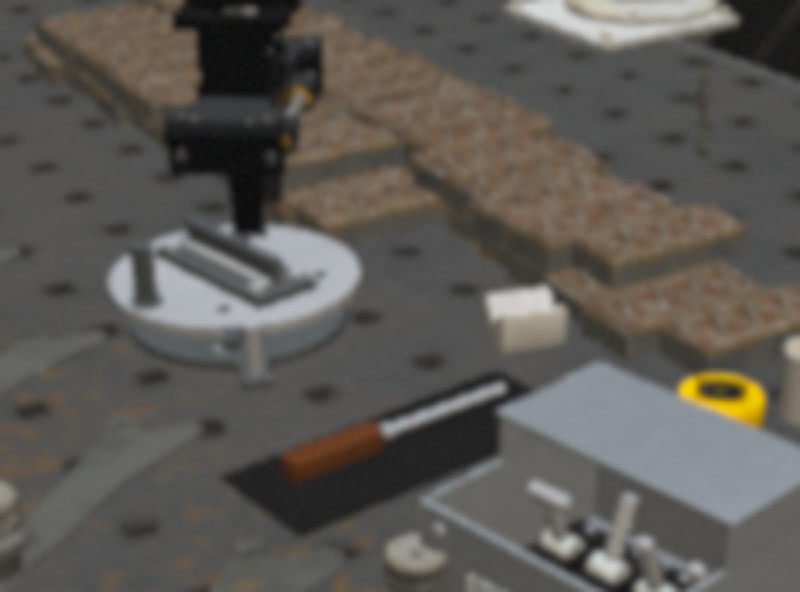

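Run:
```python
from h import *
I,D=shot("top","t2"); cv2.imwrite("pics/t2z.png",cv2.resize(I[170:270,190:300,::-1],None,fx=7,fy=6,interpolation=2))
P=cloud("top",D)
I1,D1=load("s7");Q=cloud("side",D1)
for nm,P_,reg in(("top",P,(slice(180,270),slice(195,300))),("side",Q,(slice(140,220),slice(235,330)))):
    X=P_[reg].reshape(-1,3)
    s=(X[:,2]>.094)&(X[:,2]<.115)&(np.hypot(X[:,0]-.48,X[:,1]-.23)<.03); print(nm,"pin",s.sum(),X[s].mean(0))
    r=np.hypot(X[:,0]-.566,X[:,1]-.238); s=(r>.109)&(r<.13)&(X[:,2]>.025)&(X[:,2]<.07)
    print(nm,"post/lug"); print(np.c_[X[s],np.degrees(np.arctan2(X[s][:,1]-.238,X[s][:,0]-.566))%360][:40].round(3))
```

```text
top pin 0 [nan nan nan]
top post/lug
[[6.76000e-01 2.64000e-01 5.00000e-02 1.30520e+01]
 [6.77000e-01 2.61000e-01 4.60000e-02 1.18380e+01]
 [6.77000e-01 2.58000e-01 4.70000e-02 1.01230e+01]
 [6.77000e-01 2.54000e-01 4.80000e-02 8.38600e+00]
 [6.76000e-01 2.50000e-01 5.10000e-02 6.43700e+00]
 [6.77000e-01 2.48000e-01 4.80000e-02 5.14500e+00]
 [6.76000e-01 2.41000e-01 4.90000e-02 1.70600e+00]
 [6.76000e-01 2.38000e-01 5.00000e-02 3.59875e+02]
 [6.75000e-01 2.34000e-01 5.40000e-02 3.57780e+02]
 [6.76000e-01 2.32000e-01 4.90000e-02 3.56693e+02]
 [6.76000e-01 2.28000e-01 4.80000e-02 3.55059e+02]
 [6.75000e-01 2.24000e-01 5.40000e-02 3.52727e+02]
 [6.73000e-01 2.73000e-01 5.10000e-02 1.80980e+01]
 [6.73000e-01 2.70000e-01 5.00000e-02 1.65900e+01]
 [6.73000e-01 2.67000e-01 5.00000e-02 1.50080e+01]
 [6.73000e-01 2.63000e-01 5.00000e-02 1.33830e+01]
 [6.73000e-01 2.60000e-01 5.10000e-02 1.16900e+01]
 [6.73000e-01 2.15000e-01 4.90000e-02 3.48029e+02]
 [6.73000e-01 2.12000e-01 4.80000e-02 3.46529e+02]
 [6.70000e-01 2.83000e-01 5.10000e-02 2.32350e+01]
 [6.71000e-01 2.81000e-01 4.60000e-02 2.214
[... 2450 characters left out ...]
-02 2.52008e+02]
 [5.34000e-01 1.30000e-01 5.30000e-02 2.53660e+02]
 [5.35000e-01 1.25000e-01 5.50000e-02 2.54773e+02]
 [5.12000e-01 1.41000e-01 5.20000e-02 2.40916e+02]
 [5.15000e-01 1.41000e-01 5.00000e-02 2.42443e+02]
 [5.18000e-01 1.39000e-01 5.10000e-02 2.44064e+02]
 [5.19000e-01 1.35000e-01 5.20000e-02 2.45654e+02]
 [5.23000e-01 1.35000e-01 5.10000e-02 2.47241e+02]
 [5.29000e-01 1.34000e-01 4.90000e-02 2.50469e+02]
 [5.31000e-01 1.31000e-01 5.00000e-02 2.51917e+02]
 [5.33000e-01 1.28000e-01 5.10000e-02 2.53307e+02]
 [5.37000e-01 1.28000e-01 5.00000e-02 2.55033e+02]
 [5.10000e-01 1.37000e-01 5.00000e-02 2.40948e+02]]<stdin>:7: RuntimeWarning: Mean of empty slice.
  ret = um.true_divide(
```

View pics/t2z.png

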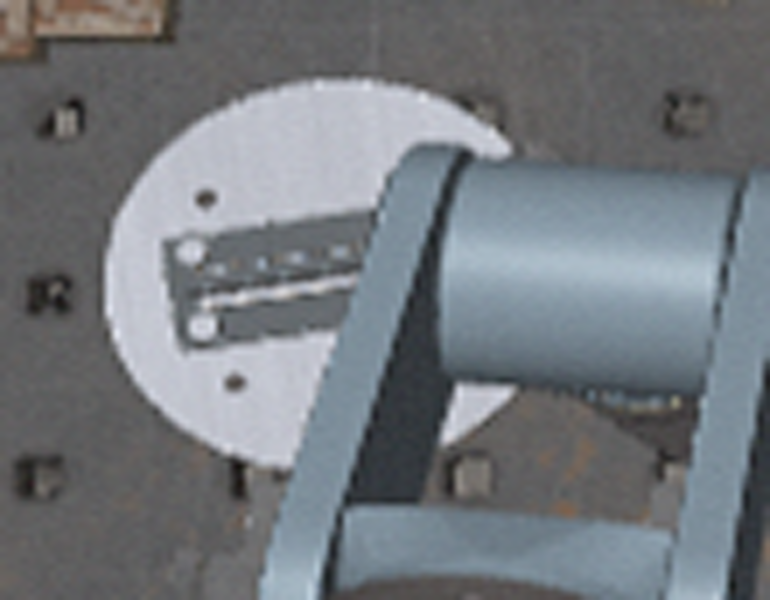

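Run:
```python
from h import *
from scipy.optimize import least_squares
def fit(W):
    W=np.array(W)
    for _ in range(6):
        r=least_squares(lambda p:np.hypot(W[:,0]-p[0],W[:,1]-p[1])-.105,[.568,.24],loss='soft_l1',f_scale=.0015).x
        e=np.hypot(W[:,0]-r[0],W[:,1]-r[1])-.105; W=W[abs(e)<max(.003,2*np.median(abs(e)))]
    return r,len(W),abs(e).mean()
for n,tag,roi in(("top","top0",(170,262,195,285)),("side","side0",(150,200,240,316))):
    I,D=load(tag); hsv=cv2.cvtColor(I,cv2.COLOR_RGB2HSV)
    g=cv2.cvtColor(I,cv2.COLOR_RGB2GRAY); k=np.zeros_like(g); a,b,c,d=roi; 
    P=cloud(n,D); k[a:b,c:d]=((P[...,2]>.042)&(P[...,2]<.056))[a:b,c:d]
    k=cv2.morphologyEx(k,cv2.MORPH_CLOSE,np.ones((7,7)))
    cs,_=cv2.findContours(k,0,1); q=max(cs,key=cv2.contourArea)[:,0]
    print(n,fit([onz(n,u,v,.05)[:2] for u,v in q]))
# tee long edges in top0 & t2
for tag,reg in(("top0",(185,240,212,265)),("t2",(200,232,205,240))):
    I,D=load(tag); P=cloud("top",D); a,b,c,d=reg
    s=(P[a:b,c:d,2]>.06)&(P[a:b,c:d,2]<.092); X=P[a:b,c:d][s]; print(tag,s.sum(),cv2.minAreaRect(X[:,:2].astype(np.float32)))
I,D=load("s7");P=cloud("side",D); s=np.zeros((400,640),bool); s[150:190,245:310]=1; s&=(P[...,2]>.062)&(P[...,2]<.09)&(np.hypot(P[...,0]-.568,P[...,1]-.24)<.085); 
X=P[s]; print(len(X),cv2.minAreaRect(X[:,:2].astype(np.float32)))
```

```text
top (array([0.57162848, 0.24310204]), 127, np.float64(0.0010922622287520864))
side (array([0.57056179, 0.23565325]), 80, np.float64(0.0017819946218824699))
top0 512 ((0.5588570833206177, 0.2684587836265564), (0.144489586353302, 0.11740473657846451), 30.70530128479004)
t2 289 ((0.5687486529350281, 0.2720054090023041), (0.0580667108297348, 0.08534974604845047), 10.024415969848633)
295 ((0.5663293600082397, 0.23182590305805206), (0.11504197865724564, 0.12264706194400787), 54.54328155517578)
```

Call:
jog_arm(
  rows=[
    {"dp":[-14,-13,0],"turn":[0,0,8.5],"grip":0.6},
    {"dp":[-28,-26,0],"turn":[0,0,17],"grip":0.6},
    {"dp":[-42,-39,10],"turn":[0,0,25.5],"grip":0.6},
    {"dp":[-57,-52,20],"turn":[0,0,34],"grip":0.6},
    {"dp":[-57,-52,30],"turn":[0,0,42.5],"grip":0.6},
    {"dp":[-57,-52,40],"turn":[0,0,51],"grip":0.6},
    {"dp":[-57,-52,49],"turn":[0,0,59.5],"grip":0.6},
    {"dp":[-57,-52,49],"turn":[0,0,68],"grip":0.6},
    {"dp":[-57,-52,49],"turn":[0,0,76.5],"grip":0.6},
    {"dp":[-57,-52,49],"turn":[0,0,85],"grip":0.6},
  ],
)

```text
time_s: 7.45
position: [0.5239, -0.0078, 0.1197]
tcp_rot: [[0.531, 0.847, -0.001], [0.847, -0.531, 0.0], [-0.001, -0.001, -1.0]]
force: [0.0, -0.4, 0.2]
opening: 0.605
```

Run:
```python
from h import *
s=bot.read_state(); print(s["position"],s["joint_positions"],s["force"])
rel([((.522,-.0118,.06),down(-84.6))])
```

```text
[ 0.52392605 -0.00775819  0.11965687] [-1.30715533e+01  2.94486121e+01  1.01117723e+02 -1.43698286e-02
  4.94926733e+01  1.90417860e+01] [ 0.03595572 -0.43334179  0.23485165]
[-4.  1. 60.] [-0.   0.1 52.5] n>=6.1
```

Call:
jog_arm(
  rows=[
    {"dp":[-4,1,10],"turn":[0,0,8.5],"grip":0.6},
    {"dp":[-4,1,20],"turn":[0,0,17],"grip":0.6},
    {"dp":[-4,1,30],"turn":[0,0,25.5],"grip":0.6},
    {"dp":[-4,1,40],"turn":[0,0,34],"grip":0.6},
    {"dp":[-4,1,50],"turn":[0,0,42],"grip":0.6},
    {"dp":[-4,1,60],"turn":[0,0,50],"grip":0.6},
    {"dp":[-4,1,70],"turn":[0,0,52.5],"grip":0.6},
    {"dp":[-4,1,80],"turn":[0,0,52.5],"grip":0.6},
    {"dp":[-4,1,80],"turn":[0,0,52.5],"grip":0.6},
    {"dp":[-4,1,80],"turn":[0,0,52.5],"grip":0.6},
  ],
)

```text
time_s: 8.45
position: [0.523, -0.0121, 0.0397]
tcp_rot: [[0.995, 0.098, -0.001], [0.098, -0.995, 0.0], [-0.001, -0.0, -1.0]]
force: [-0.4, 0.6, 0.5]
opening: 0.599
```

Run:
```python
from h import *
tips("s8")
```

```text
pos [ 0.5233 -0.0123  0.04  ] force [-0.3 -0.9 -0.1] open 0.603 t 8.5
tool z max pct [-26. -23. -21.] y -34.0 40.0
```

View pics/s8z.png

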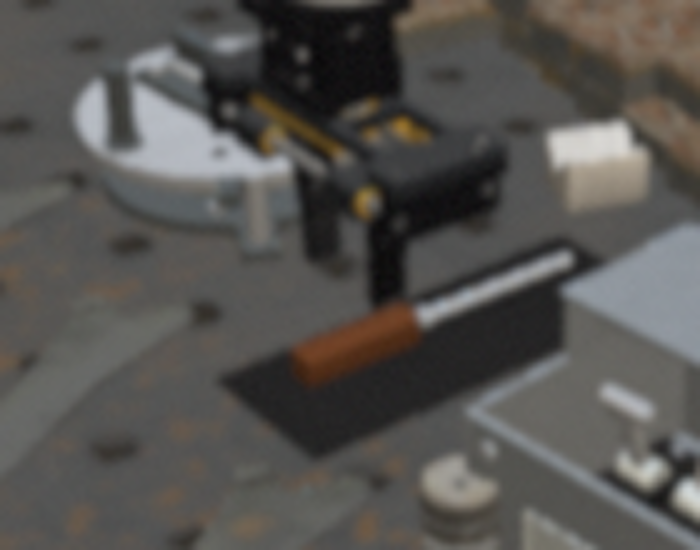

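Call:
jog_arm(
  rows=[
    {"dp":[0,0,12],"turn":[0,0,0],"grip":0.6},
    {"dp":[0,0,24],"turn":[0,0,0],"grip":0.6},
    {"dp":[0,0,34],"turn":[0,0,0],"grip":0.6},
    {"dp":[0,0,34],"turn":[0,0,0],"grip":0.6},
  ],
)

```text
time_s: 8.9
position: [0.5217, -0.0122, 0.004]
tcp_rot: [[0.995, 0.096, -0.004], [0.096, -0.995, 0.001], [-0.004, -0.001, -1.0]]
force: [-0.9, 0.2, 0.1]
opening: 0.603
```

Run:
```python
from h import *
tips("s9")
```

```text
pos [ 0.5222 -0.0123  0.0047] force [ 0.3  0.  -0.5] open 0.605 t 8.95
tool z max pct [1. 2. 4.] y -36.0 63.0
```

View pics/s9z.png

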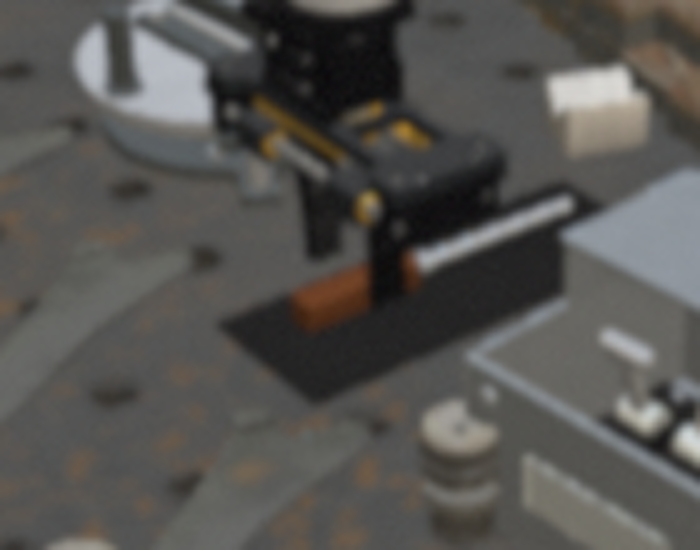

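Call:
jog_arm(
  rows=[
    {"dp":[0,0,8],"turn":[0,0,0],"grip":0.6},
    {"dp":[0,0,15],"turn":[0,0,0],"grip":0.6},
    {"dp":[0,0,15],"turn":[0,0,0],"grip":0.6},
    {"dp":[0,0,15],"turn":[0,0,0],"grip":0.0},
    {"dp":[0,0,15],"turn":[0,0,0],"grip":0.0},
    {"dp":[0,0,15],"turn":[0,0,0],"grip":0.0},
    {"dp":[0,0,15],"turn":[0,0,0],"grip":0.0},
    {"dp":[0,0,15],"turn":[0,0,0],"grip":0.0},
    {"dp":[0,0,15],"turn":[0,0,0],"grip":0.0},
  ],
)

```text
time_s: 9.85
position: [0.5232, -0.0124, -0.009]
tcp_rot: [[0.995, 0.096, 0.0], [0.096, -0.995, -0.0], [0.0, 0.0, -1.0]]
force: [-1.0, -0.4, 1.4]
opening: 0.223
```

Run:
```python
from h import *
tips("s10")
```

```text
pos [ 0.5232 -0.0124 -0.009 ] force [ 0.2 -0.4  1.5] open 0.223 t 9.9
tool z max pct [-12. -11. -10.] y -20.0 62.0
```

View pics/s10z.png

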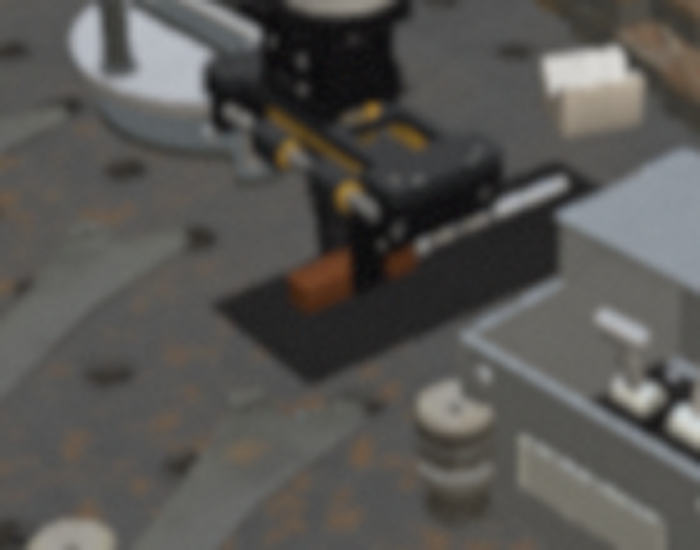

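```bash
cat >> h.py <<'E'
th_=np.radians(11.44); ex=np.array([np.cos(th_),np.sin(th_)]); ey=np.array([-ex[1],ex[0]]); ob=np.array([.58934,-.26924])
def Rr(head,sl):
    h,s=np.radians(head),np.radians(sl); x=np.array([np.cos(h)*np.cos(s),np.sin(h)*np.cos(s),-np.sin(s)]); z=np.array([-np.cos(h)*np.sin(s),-np.sin(h)*np.sin(s),-np.cos(s)]); return np.stack([x,np.cross(z,x),z],1)
TT=np.array([.1605,0,-.023])
def tipat(bx,by,z,head=0,sl=40):
    R=Rr(head,sl); return (np.r_[ob+ex*bx+ey*by,z]-R@TT,R)
E
python3 - <<'E'
from h import *
s=bot.read_state()
for a in((-.05,.0585,.2),(-.05,.0585,.075),(.02,.0585,.072)): print(tipat(*a)[0])
rel([((.5,-.03,.2),down(-84.6)),((.43,-.15,.25),Rr(2,20)),tipat(-.05,.0585,.2)])
E
```

```text
[ 0.39099612 -0.22181931  0.28554839]
[ 0.39099612 -0.22181931  0.16054839]
[ 0.45960542 -0.20793539  0.15754839]
[ -25.   15. -209.] [ 0.  -0.   0.1] n>=4.2
[-106.  128. -259.] [  0.6 -20.    3.5] n>=6.2
[-152.  196. -295.] [  1.9 -40.    5.3] n>=7.7
```

Call:
jog_arm(
  rows=[
    {"dp":[0,0,-10],"turn":[0,0,0],"grip":0.0},
    {"dp":[0,0,-35],"turn":[0,0,0],"grip":0.0},
    {"dp":[-5,5,-70],"turn":[0,0,0],"grip":0.0},
    {"dp":[-10,10,-110],"turn":[0,0,0],"grip":0.0},
    {"dp":[-20,12,-150],"turn":[0,0,0],"grip":0.0},
    {"dp":[-25,15,-190],"turn":[0,0,0],"grip":0.0},
    {"dp":[-25,15,-210],"turn":[0,0,0],"grip":0.0},
    {"dp":[-25,15,-210],"turn":[0,0,0],"grip":0.0},
    {"dp":[-25,15,-210],"turn":[0,0,0],"grip":0.0},
  ],
)

```text
time_s: 10.8
position: [0.4992, -0.0296, 0.201]
tcp_rot: [[0.995, 0.096, 0.0], [0.096, -0.995, -0.0], [0.0, 0.0, -1.0]]
force: [-0.5, -0.1, -1.2]
opening: 0.226
```

Run:
```python
from h import *
tips("s11")
rel([((.43,-.15,.27),Rr(2,20)),tipat(-.05,.0585,.2)])
```

```text
pos [ 0.4986 -0.0295  0.2   ] force [ 0.2 -0.9 -1.6] open 0.223 t 10.85
tool z max pct [-30. -26. -23.] y -20.0 23.0
[-80. 113. -70.] [  0.6 -19.9   3.5] n>=3.1
[-126.  181.  -85.] [  1.9 -39.9   5.3] n>=4.7
```

View pics/s11z.png

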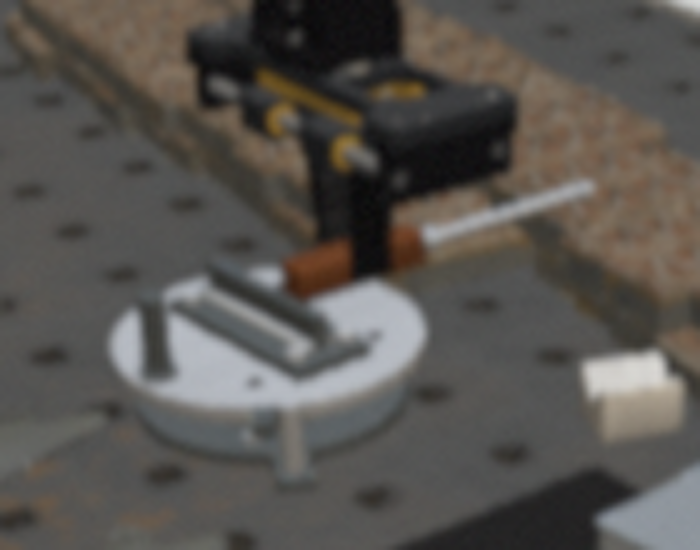

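Rod held level and lifted; the indexer still rests against its post. Now tilting toward the box.

Call:
jog_arm(
  rows=[
    {"dp":[-20,28,-18],"turn":[0,-5,1],"grip":0.0},
    {"dp":[-40,56,-36],"turn":[0,-10,2],"grip":0.0},
    {"dp":[-60,85,-54],"turn":[0,-15,3],"grip":0.0},
    {"dp":[-80,113,-70],"turn":[0.6,-20,3.5],"grip":0.0},
    {"dp":[-92,130,-74],"turn":[1,-25,4],"grip":0.0},
    {"dp":[-104,147,-78],"turn":[1.3,-30,4.4],"grip":0.0},
    {"dp":[-115,164,-82],"turn":[1.6,-35,4.8],"grip":0.0},
    {"dp":[-126,181,-85],"turn":[1.9,-40,5.3],"grip":0.0},
    {"dp":[-126,181,-85],"turn":[1.9,-40,5.3],"grip":0.0},
    {"dp":[-126,181,-85],"turn":[1.9,-40,5.3],"grip":0.0},
  ],
)

```text
time_s: 11.85
position: [0.3912, -0.2213, 0.284]
tcp_rot: [[0.764, -0.001, -0.645], [0.001, -1.0, 0.002], [-0.645, -0.003, -0.764]]
force: [0.3, 0.3, -0.3]
opening: 0.23
```

Run:
```python
from h import *
s=bot.read_state(); print(s["position"],s["joint_positions"],s["force"],s["tcp_rot"].round(3).tolist())
tip=s["position"]+s["tcp_rot"]@TT; print("tip exp",tip,proj("side",tip),proj("top",tip))
I,D=shot("side","s12"); cv2.imwrite("pics/s12z.png",cv2.resize(I[110:270,280:480,::-1],None,fx=4,fy=3.7,interpolation=2))
I,D=shot("top","t12"); cv2.imwrite("pics/t12z.png",cv2.resize(I[150:290,300:460,::-1],None,fx=5,fy=4.2,interpolation=2))
```

```text
[ 0.39124763 -0.22131772  0.2839525 ] [-30.26252779  31.19179743  79.42493194 -19.49652652 104.67310067
  60.79536124] [ 0.31649806  0.33643441 -0.28782368] [[0.764, -0.001, -0.645], [0.001, -1.0, 0.002], [-0.645, -0.003, -0.764]]
tip exp [ 0.52875327 -0.22119407  0.19803723] (np.float64(347.03908085092365), np.float64(194.9143772281409)) (np.float64(392.68184651347406), np.float64(223.52017894072964))
```

View pics/s12z.png

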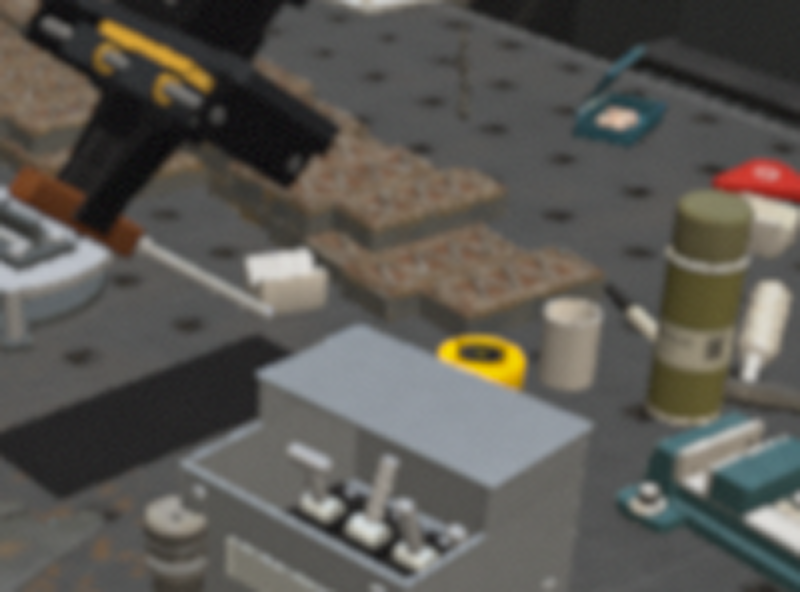

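View pics/t12z.png

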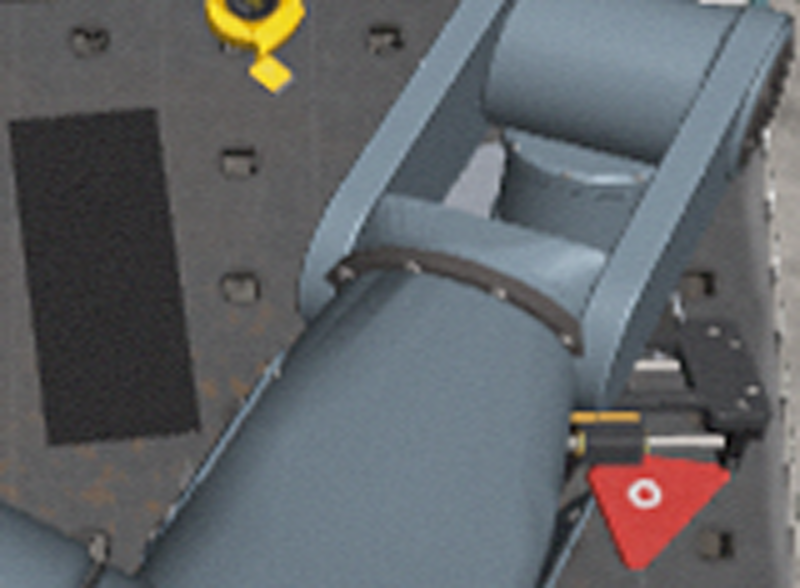

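Run:
```python
from h import *
s=bot.read_state(); tip=s["position"]+s["tcp_rot"]@TT; d=tip[:2]-ob; print("tip box",d@ex,d@ey,tip[2],s["position"],s["force"])
rel([tipat(-.046,.0585,.2),tipat(-.046,.0585,.11),tipat(-.046,.0585,.076)])
```

```text
tip box -0.04955877417407507 0.059358576137119014 0.19970145334869133 [ 0.3913256  -0.22101374  0.28535803] [ 0.28693678  0.97121226 -1.68559705]
[ 3.  0. -2.] [-0.  0.  0.] n>=0.1
[61.  0. 66.] [-0.  0.  0.] n>=1.8
[82.  0. 92.] [-0.  0.  0.] n>=2.5
```

Call:
jog_arm(
  rows=[
    {"dp":[20,0,20],"turn":[0,0,0],"grip":0.0},
    {"dp":[40,0,43],"turn":[0,0,0],"grip":0.0},
    {"dp":[61,0,66],"turn":[0,0,0],"grip":0.0},
    {"dp":[72,0,79],"turn":[0,0,0],"grip":0.0},
    {"dp":[82,0,92],"turn":[0,0,0],"grip":0.0},
    {"dp":[82,0,92],"turn":[0,0,0],"grip":0.0},
    {"dp":[82,0,92],"turn":[0,0,0],"grip":0.0},
  ],
)

```text
time_s: 12.65
position: [0.3953, -0.2216, 0.1634]
tcp_rot: [[0.766, 0.0, -0.643], [-0.0, -1.0, -0.001], [-0.643, 0.001, -0.766]]
force: [0.1, -0.6, -1.5]
opening: 0.225
```

Run:
```python
from h import *
s=bot.read_state(); tip=s["position"]+s["tcp_rot"]@TT; d=tip[:2]-ob; print("tip box",d@ex,d@ey,tip[2],s["position"],s["force"],s["opening"],proj("side",tip))
I,D=shot("side","s13"); cv2.imwrite("pics/s13z.png",cv2.resize(I[170:290,300:450,::-1],None,fx=5,fy=5,interpolation=2))
rel([tipat(.016,.0585,.072),tipat(.022,.0585,.072)])
```

```text
tip box -0.04573059855138262 0.05790303901158183 0.07781313889056507 [ 0.39530603 -0.22156188  0.16337267] [ 0.1184599  -0.63213237 -1.45454567] 0.22459594396437912 (np.float64(347.9026471318083), np.float64(237.37415939416758))
[ 50. -13. -34.] [ 0.1 -0.1 -0. ] n>=1.2
[ 54. -14. -38.] [ 0.1 -0.1 -0. ] n>=1.4
```

View pics/s13z.png

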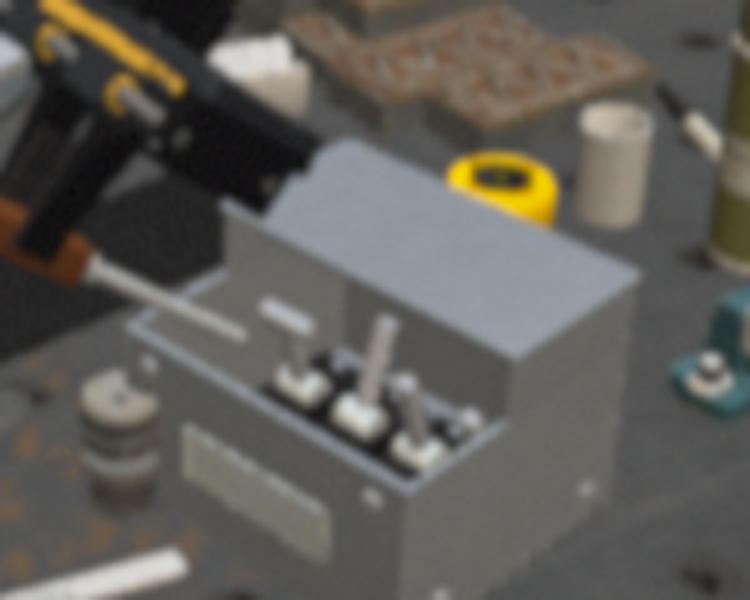

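Call:
jog_arm(
  rows=[
    {"dp":[7,-2,0],"turn":[0,0,0],"grip":0.0},
    {"dp":[12,-3,-4],"turn":[0,0,0],"grip":0.0},
    {"dp":[18,-5,-9],"turn":[0,0,0],"grip":0.0},
    {"dp":[24,-6,-14],"turn":[0,0,0],"grip":0.0},
    {"dp":[30,-8,-18],"turn":[0,0,0],"grip":0.0},
    {"dp":[36,-9,-23],"turn":[0,0,0],"grip":0.0},
    {"dp":[42,-11,-28],"turn":[0,0,0],"grip":0.0},
    {"dp":[48,-13,-32],"turn":[0,0,0],"grip":0.0},
    {"dp":[48,-13,-32],"turn":[0,0,0],"grip":0.0},
  ],
)

```text
time_s: 13.6
position: [0.4525, -0.209, 0.1565]
tcp_rot: [[0.764, 0.0, -0.645], [-0.001, -1.0, -0.001], [-0.645, 0.001, -0.764]]
force: [-2.2, -1.3, 1.3]
opening: 0.23
```

Run:
```python
from h import *
s=bot.read_state(); tip=s["position"]+s["tcp_rot"]@TT; d=tip[:2]-ob; print("tip box",d@ex,d@ey,tip[2],s["position"],s["force"],s["opening"],proj("side",tip))
I,D=shot("side","s14"); cv2.imwrite("pics/s14z.png",cv2.resize(I[170:290,300:450,::-1],None,fx=5,fy=5,interpolation=2))
```

```text
tip box 0.012578457028458922 0.058816861222974616 0.07054420560345612 [ 0.45250281 -0.20902093  0.15646869] [-2.18623322 -1.33562061  1.28953639] 0.22968292617124486 (np.float64(363.47794802340206), np.float64(230.2957493591581))
```

View pics/s14z.png

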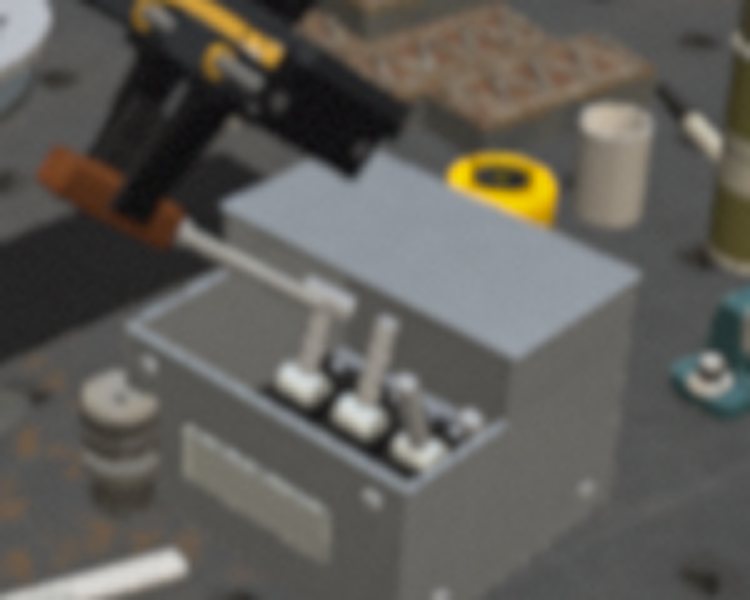

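Call:
jog_arm(
  rows=[
    {"dp":[2,0,-2],"turn":[0,0,0],"grip":0.0},
    {"dp":[4,-1,-3],"turn":[0,0,0],"grip":0.0},
    {"dp":[4,-1,-3],"turn":[0,0,0],"grip":0.0},
    {"dp":[4,-1,-3],"turn":[0,0,0],"grip":0.0},
  ],
)

```text
time_s: 14.05
position: [0.4542, -0.2082, 0.1578]
tcp_rot: [[0.76, -0.002, -0.65], [-0.002, -1.0, 0.0], [-0.65, 0.001, -0.76]]
force: [-8.0, -1.9, 4.9]
opening: 0.225
```

Run:
```python
from h import *
s=bot.read_state(); tip=s["position"]+s["tcp_rot"]@TT; d=tip[:2]-ob; print("tip box",d@ex,d@ey,tip[2],s["position"],s["force"],s["opening"],proj("side",tip))
I,D=shot("side","s15"); cv2.imwrite("pics/s15z.png",cv2.resize(I[170:290,300:450,::-1],None,fx=5,fy=5,interpolation=2))
P=cloud("side",D); Q=P[...,:2]-ob; bx=Q@ex; by=Q@ey
m=np.zeros((400,640),bool); m[215:270,335:400]=1
s=m&(P[...,2]>.066)&(P[...,2]<.09)&(abs(bx)<.045)&(abs(by)<.08)
for y in(.0705,.0585,.0465,.0195,-.0195,-.0585):
    t=s&(abs(by-y)<.006); print(y,t.sum(),bx[t].mean(),P[t][:,2].max())
```

```text
tip box 0.013792856531904292 0.05915364623659623 0.07092941349249793 [ 0.45421512 -0.2082341   0.15778861] [-7.97124683 -1.85504578  4.94053296] 0.2252783837432634 (np.float64(363.70350500922194), np.float64(229.927873574166))
0.0705 7 0.01749147353996396 0.07958402808345355
0.0585 39 0.006278632241399107 0.08973500113402166
0.0465 23 0.015927134783074285 0.07921165543341635
0.0195 25 0.014573887217686812 0.0787331383446237
-0.0195 22 -0.015509618994944236 0.07979407197491928
-0.0585 21 -0.01571514667965888 0.0796739145131714
```

View pics/s15z.png

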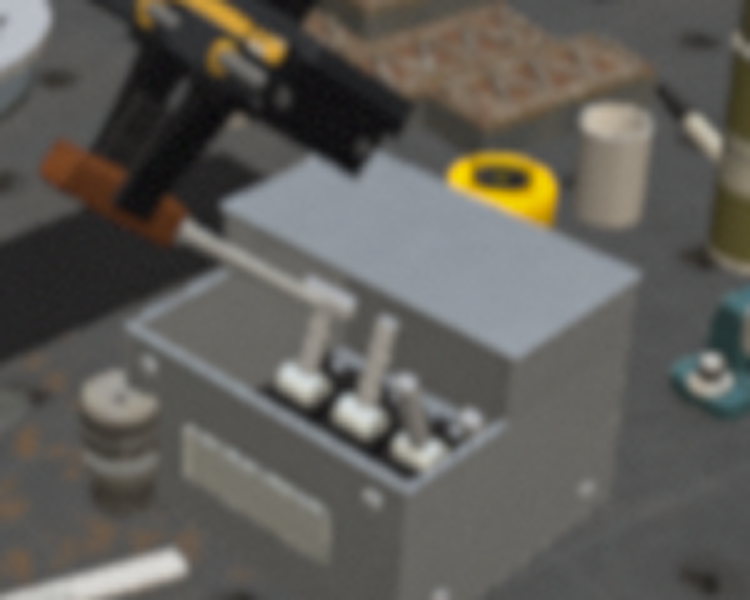

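Call:
jog_arm(
  rows=[
    {"dp":[-13,4,9],"turn":[0,0,0],"grip":0.0},
    {"dp":[-26,7,18],"turn":[0,0,0],"grip":0.0},
    {"dp":[-39,11,27],"turn":[0,0,0],"grip":0.0},
    {"dp":[-52,14,35],"turn":[0,0,0],"grip":0.0},
    {"dp":[-72,14,11],"turn":[0,0,0],"grip":0.0},
    {"dp":[-92,14,-13],"turn":[0,0,0],"grip":0.0},
    {"dp":[-112,14,-37],"turn":[0,0,0],"grip":0.0},
    {"dp":[-132,14,-60],"turn":[0,0,0],"grip":0.0},
    {"dp":[-132,14,-60],"turn":[0,0,0],"grip":0.0},
  ],
)

```text
time_s: 15.0
position: [0.3975, -0.2231, 0.2901]
tcp_rot: [[0.772, -0.0, -0.636], [-0.003, -1.0, -0.004], [-0.635, 0.005, -0.772]]
force: [-0.2, -0.1, -0.4]
opening: 0.227
```

Run:
```python
from h import *
s=bot.read_state(); tip=s["position"]+s["tcp_rot"]@TT; print(s["position"],s["force"],s["opening"],proj("side",tip))
I,D=shot("side","s16"); cv2.imwrite("pics/s16z.png",cv2.resize(I[130:290,280:480,::-1],None,fx=4,fy=3.7,interpolation=2))
P=cloud("side",D); Q=P[...,:2]-ob; bx=Q@ex; by=Q@ey
m=np.zeros((400,640),bool); m[215:270,335:400]=1
s=m&(P[...,2]>.066)&(P[...,2]<.09)&(abs(bx)<.045)&(abs(by)<.08)
for y in(.0705,.0585,.0465,.0195,-.0195,-.0585):
    t=s&(abs(by-y)<.006); print(y,t.sum(),bx[t].mean())
rel([((.43,-.15,.27),Rr(2,20)),((.5,-.03,.2),down(-84.6)),((.523,-.012,.12),down(-84.6)),((.523,-.012,-.009),down(-84.6))])
```

```text
[ 0.39748283 -0.22314712  0.29013308] [-0.20264726 -0.12346145 -0.39233999] 0.22746325204860743 (np.float64(350.28404867544936), np.float64(191.51170548899077))
0.0705 15 0.01517571873494753
0.0585 24 0.014734820193869505
0.0465 22 0.015481150137597072
0.0195 23 0.01474249166675351
-0.0195 23 -0.015362449015020055
-0.0585 21 -0.015508080912873265
[ 37. -73.  -7.] [-0.9 19.6 -1.8] n>=2.3
[ 135. -193.    2.] [-1.7 39.6 -5.2] n>=4.7
[ 204. -211.   49.] [-1.7 39.6 -5.2] n>=6.0
[ 286. -211.  148.] [-1.7 39.6 -5.2] n>=7.7
```

View pics/s16z.png

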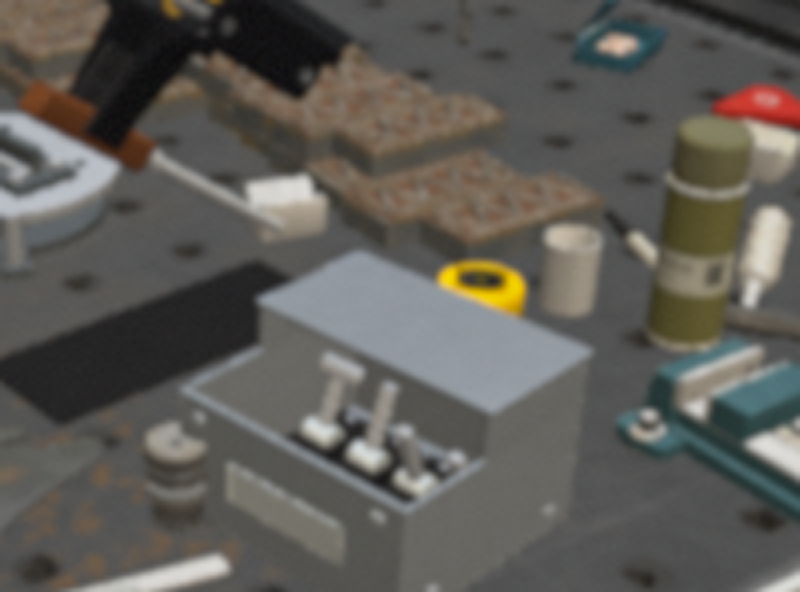

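Call:
jog_arm(
  rows=[
    {"dp":[12,-24,-2],"turn":[-0.3,6.5,-0.6],"grip":0.0},
    {"dp":[24,-48,-4],"turn":[-0.6,13,-1.2],"grip":0.0},
    {"dp":[37,-73,-7],"turn":[-0.9,19.6,-1.8],"grip":0.0},
    {"dp":[60,-103,-5],"turn":[-1.1,24.6,-2.6],"grip":0.0},
    {"dp":[85,-133,-3],"turn":[-1.3,29.6,-3.5],"grip":0.0},
    {"dp":[110,-163,0],"turn":[-1.5,34.6,-4.4],"grip":0.0},
    {"dp":[135,-193,2],"turn":[-1.7,39.6,-5.2],"grip":0.0},
    {"dp":[170,-202,26],"turn":[-1.7,39.6,-5.2],"grip":0.0},
    {"dp":[204,-211,49],"turn":[-1.7,39.6,-5.2],"grip":0.0},
    {"dp":[204,-211,49],"turn":[-1.7,39.6,-5.2],"grip":0.0},
  ],
)

```text
time_s: 16.05
position: [0.5161, -0.009, 0.1121]
tcp_rot: [[0.995, 0.094, -0.019], [0.094, -0.996, 0.006], [-0.018, -0.008, -1.0]]
force: [-1.2, 0.5, -0.5]
opening: 0.229
```

Run:
```python
from h import *
tips("s17"); s=bot.read_state(); print(s["tcp_rot"].round(3).tolist())
tip=s["position"]+s["tcp_rot"]@TT; print(tip,proj("side",tip))
I,D=load("s17"); u,v=[int(a) for a in proj("side",s["position"])]; print("crop origin",u-70,v-60)
rel([((.523,-.012,.03),down(-84.6)),((.523,-.012,-.009),down(-84.6))])
```

```text
pos [ 0.5173 -0.0099  0.1146] force [-1.  -0.1 -0.1] open 0.23 t 16.1
tool z max pct [-25. -21. -20.] y -17.0 23.0
[[0.995, 0.094, -0.015], [0.094, -0.996, 0.005], [-0.015, -0.006, -1.0]]
[0.67739581 0.00505842 0.13523699] (np.float64(344.2651818571275), np.float64(168.51692900645327))
crop origin 229 131
[ 7.  3. 85.] [-0.3  0.8 -0. ] n>=1.7
[  7.   3. 123.] [-0.3  0.8 -0. ] n>=2.5
```

View pics/s17z.png

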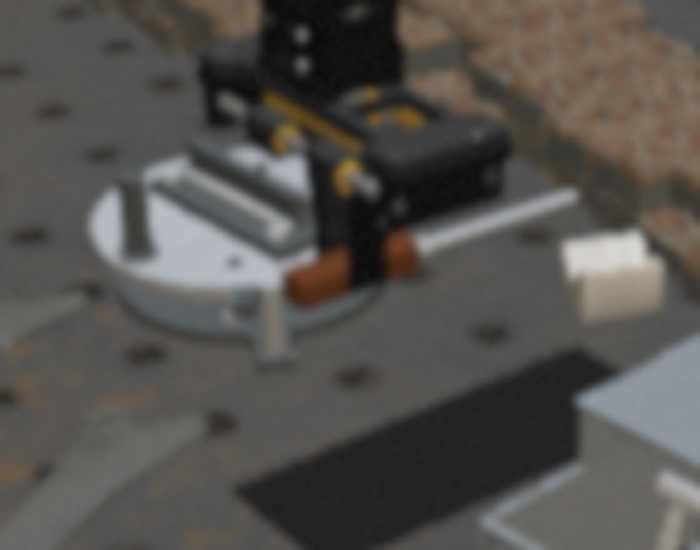

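Call:
jog_arm(
  rows=[
    {"dp":[0,0,0],"turn":[0,0,0],"grip":0.0},
    {"dp":[0,0,30],"turn":[0,0,0],"grip":0.0},
    {"dp":[0,0,60],"turn":[0,0,0],"grip":0.0},
    {"dp":[0,0,85],"turn":[0,0,0],"grip":0.0},
    {"dp":[0,0,105],"turn":[0,0,0],"grip":0.0},
    {"dp":[0,0,105],"turn":[0,0,0],"grip":0.0},
    {"dp":[0,0,105],"turn":[0,0,0],"grip":0.0},
  ],
)

```text
time_s: 16.8
position: [0.5203, -0.0116, 0.0147]
tcp_rot: [[0.996, 0.092, -0.004], [0.092, -0.996, 0.002], [-0.004, -0.002, -1.0]]
force: [0.5, 0.2, -1.2]
opening: 0.225
```

Run:
```python
from h import *
tips("s18"); s=bot.read_state(); print(s["tcp_rot"].round(3).tolist())
```

```text
pos [ 0.5206 -0.0116  0.015 ] force [ 1.   0.1 -0.2] open 0.225 t 16.85
tool z max pct [12. 12. 13.] y -23.0 62.0
[[0.996, 0.092, -0.003], [0.092, -0.996, 0.001], [-0.003, -0.002, -1.0]]
```

View pics/s18z.png

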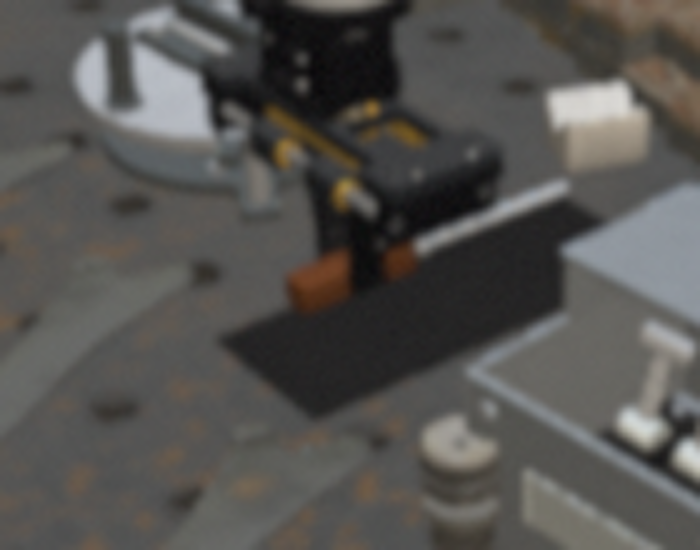

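Call:
jog_arm(
  rows=[
    {"dp":[0,0,10],"turn":[0,0,0],"grip":0.0},
    {"dp":[0,0,18],"turn":[0,0,0],"grip":0.0},
    {"dp":[0,0,23],"turn":[0,0,0],"grip":0.0},
    {"dp":[0,0,24],"turn":[0,0,0],"grip":0.0},
    {"dp":[0,0,24],"turn":[0,0,0],"grip":0.0},
    {"dp":[0,0,24],"turn":[0,0,0],"grip":0.0},
  ],
)

```text
time_s: 17.45
position: [0.519, -0.0109, -0.0096]
tcp_rot: [[0.996, 0.094, -0.006], [0.094, -0.996, 0.002], [-0.006, -0.003, -1.0]]
force: [-1.2, 0.5, 14.5]
opening: 0.224
```

Run:
```python
from h import *
tips("s19"); s=bot.read_state(); print(s["tcp_rot"].round(3).tolist())
```

```text
pos [ 0.519  -0.0109 -0.0096] force [-2.  -0.4 14.1] open 0.225 t 17.5
tool z max pct [-13. -12. -12.] y -16.0 64.0
[[0.996, 0.094, -0.006], [0.094, -0.996, 0.002], [-0.006, -0.003, -1.0]]
```

View pics/s19z.png

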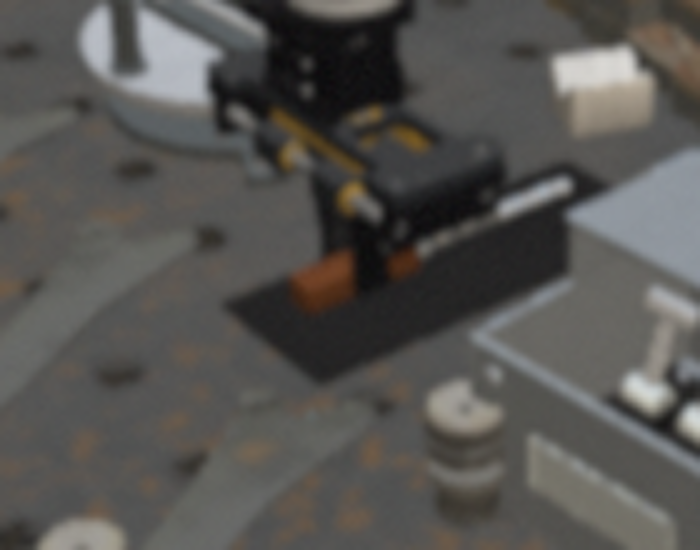

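Rod is seated on the mat (14 N contact). Ease off, release and rise.

Call:
jog_arm(
  rows=[
    {"dp":[0,0,-2],"turn":[0,0,0],"grip":0.0},
    {"dp":[0,0,-2],"turn":[0,0,0],"grip":0.6},
    {"dp":[0,0,-2],"turn":[0,0,0],"grip":0.6},
    {"dp":[0,0,-2],"turn":[0,0,0],"grip":0.6},
    {"dp":[0,0,-2],"turn":[0,0,0],"grip":0.6},
    {"dp":[0,0,-2],"turn":[0,0,0],"grip":0.6},
    {"dp":[0,0,-15],"turn":[0,0,0],"grip":0.6},
    {"dp":[0,0,-40],"turn":[0,0,0],"grip":0.6},
    {"dp":[0,0,-80],"turn":[0,0,0],"grip":0.6},
    {"dp":[0,0,-120],"turn":[0,0,0],"grip":0.6},
  ],
)

```text
time_s: 18.5
position: [0.5191, -0.011, 0.1106]
tcp_rot: [[0.996, 0.093, -0.008], [0.093, -0.996, 0.003], [-0.008, -0.003, -1.0]]
force: [0.1, -1.1, 0.1]
opening: 0.602
```

Call:
jog_arm(
  rows=[
    {"dp":[-40,0,-40],"turn":[0,0,0],"grip":0.6},
    {"dp":[-80,0,-60],"turn":[0,0,0],"grip":0.6},
    {"dp":[-100,0,-60],"turn":[0,0,0],"grip":0.6},
    {"dp":[-100,0,-60],"turn":[0,0,0],"grip":0.6},
    {"dp":[-100,0,-60],"turn":[0,0,0],"grip":0.6},
  ],
)

```text
time_s: 19.0
position: [0.4214, -0.0208, 0.1706]
tcp_rot: [[0.996, 0.092, -0.004], [0.092, -0.996, 0.002], [-0.004, -0.002, -1.0]]
force: [0.0, 0.5, -0.0]
opening: 0.598
```

Run:
```python
from h import *
s=bot.read_state(); print(s["time_s"],s["position"],s["force"],s["opening"],abs(s["qvel"]).max())
I,D=shot("side","s20"); cv2.imwrite("pics/s20z.png",cv2.resize(I[130:290,230:430,::-1],None,fx=4,fy=3.7,interpolation=2))
P=cloud("side",D); Q=P[...,:2]-ob; bx=Q@ex; by=Q@ey
m=np.zeros((400,640),bool); m[215:270,335:400]=1
t0=m&(P[...,2]>.066)&(P[...,2]<.09)&(abs(bx)<.045)&(abs(by)<.08)
for y in(.0585,.0195,-.0195,-.0585):
    t=t0&(abs(by-y)<.006); print(y,t.sum(),bx[t].mean())
hsv=cv2.cvtColor(I,cv2.COLOR_RGB2HSV); k=((hsv[...,0]<12)&(hsv[...,1]>130)); k[:180]=0;k[245:]=0;k[:,:280]=0;k[:,340:]=0
X=P[k]; print("handle",k.sum(),X.mean(0),X[:,2].max())
print([proj("side",q) for q in ([.519+.1605,-.0109+.015,.014],)])
I0,_=load("side0"); d=np.abs(I.astype(int)-I0).max(-1)
for nm,(a,b,c,e) in dict(tape=(195,225,385,415),vb=(172,200,338,365),mag=(295,335,305,365)).items(): print(nm,(d[a:b,c:e]>40).sum())
I,D=shot("top","t20"); cv2.imwrite("pics/t20z.png",cv2.resize(I[130:290,190:460,::-1],None,fx=2.9,fy=2.9,interpolation=2))
```

```text
19.0 [ 0.4214463  -0.02082643  0.17060029] [ 0.03318489  0.46358402 -0.01283227] 0.5977673825837634 2.082737870043633
0.0585 24 0.013900201095114905
0.0195 25 0.015003065151631632
-0.0195 23 -0.015122489037682091
-0.0585 21 -0.015256240617238726
handle 159 [ 0.51649752 -0.01779009  0.01871366] 0.02787669931799097
[(np.float64(344.60355237163213), np.float64(204.03612693443637))]
tape 0
vb 0
mag 0
```

View pics/s20z.png

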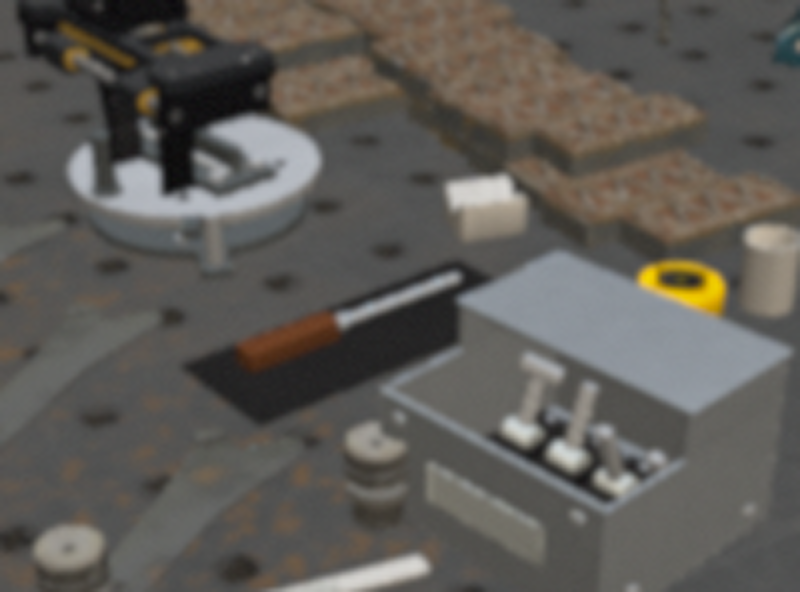

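View pics/t20z.png

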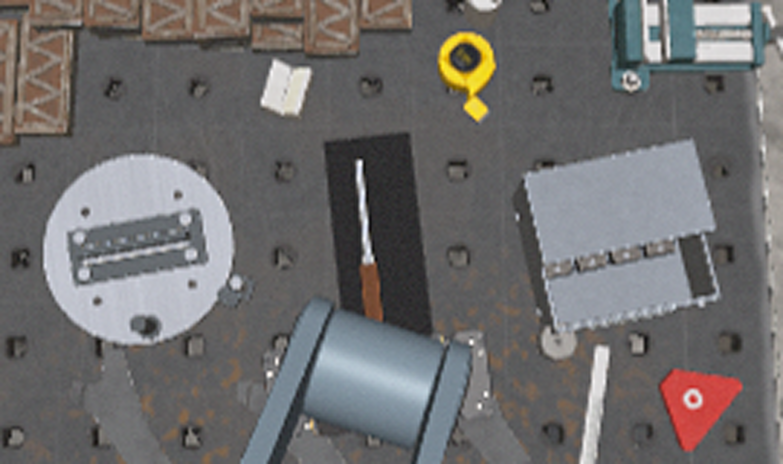

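Run:
```python
from h import *
I,D=load("t20"); P=cloud("top",D)
s=np.zeros((400,640),bool); s[195:235,205:265]=1; s&=(P[...,2]>.066)&(P[...,2]<.092)&(np.hypot(P[...,0]-.571,P[...,1]-.2405)<.08)
r=cv2.minAreaRect(P[s][:,:2].astype(np.float32)); print("tee",r)
s=np.zeros((400,640),bool); s[225:260,225:260]=1; s&=(P[...,2]>.09)&(P[...,2]<.115); pin=P[s].mean(0); print("pin",s.sum(),pin)
s=np.zeros((400,640),bool); s[222:236,262:282]=1; s&=(P[...,2]>.053)&(P[...,2]<.065); post=P[s].mean(0); print("post",s.sum(),post)
for C in(np.array([.571,.2405]),np.array(r[0])):
    a=[np.degrees(np.arctan2(*(q[:2]-C)[::-1]))%360 for q in(pin,post)]; print(C,a,a[1]-a[0])
```

```text
tee ((0.5726901888847351, 0.24391409754753113), (0.04863189905881882, 0.12610313296318054), 10.77038860321045)
pin 28 [0.48924831 0.22694899 0.10554522]
post 18 [0.53225085 0.13450036 0.05669564]
[0.571  0.2405] [np.float64(189.41167098226413), np.float64(249.91964693021987)] 60.50797594795574
[0.57269019 0.2439141 ] [np.float64(191.49252887555383), np.float64(249.71567776098289)] 58.223148885429055
```

Pin and post are about 60° apart, so the indexer is home. Everything else checks out too, so I'm handing in.

```bash
python3 -c "
from h import *
print(bot.hand_in())"
```

```text
the job is handed in; nothing more can be done
None
```

The job is done and handed in at about 19 s of the 58 s allowed; the hand-in gives no verdict.

- **Indexer:** I turned it by the crank pin until it hit the hard stop, with about 20 N held there. In the last top view the pin and stop post are 58–60.5° apart, depending on the centre used. Home is 60°, and the limit is 4° short of it. The rim lug is against the post.
- **T lever:** I flipped it with the rod tip to its stop, with about 8 N and no further movement. Its top stayed 14 mm behind the pivot after release, level with plain lever c.
- **Other levers:** a and b still lean to the front and c still leans away, at the same positions as at the start.
- **Rod:** It lies flat on the mat within about 6 mm of where it started. The gripper is clear and touching nothing.
- **Tape measure, V-block and magnet:** the side view shows no change from the start.

One thing disagreed. In the pictures the fingertips sat about 30 mm further back along the tool than the stated tool geometry. I went by the pictures, and with that correction the rod tip appeared where predicted to within about a pixel once the arm had settled. Separate estimates of the indexer's centre also differed, by up to 7 mm between the two cameras; that is why the pin-to-post angle is a range.

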